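Reload the neck-tape spindle and lock it with its hand nut

TASK

Load every roll of neck tape that lies on the table onto the spindle of the tape stand, flat on top of each other. Then put the brass hand nut on the stud, back it off counter-clockwise until it drops into the thread and screw it clockwise fully home on the spindle's shoulder, and last turn the black brake knob clockwise until it clicks over. Do not disturb the cup, the thermometer, the product pack or the scraper.

Things in the scene. Friction and masses are not known exactly. Their poses are not given: they have to be found in the camera images.
- roll_red: red roll of neck tape, rigid flat ring, 62 mm across, 11 mm high, hole 42 mm, about 80 g; origin in the middle of its underside, z along its axis. May be absent
- roll_blue: blue roll of neck tape, the same size and origin. May be absent
- roll_white: white roll of neck tape, the same size and origin. May be absent
- roll_green: green roll of neck tape, the same size and origin. May be absent
- nut: brass flange nut, about 120 g, open right through: flange 56 mm across, 5 mm high, above it a hexagon 42 mm across flats up to 22 mm. Origin in the middle of the underside, z up its axis, x normal to a pair of flats (others at 60 degree steps). Two thread pins inside its bore. Lies flange down
- stand: fixed tape stand: aluminium base plate 110 (x) x 220 (y) x 12 mm; origin in the middle of its underside. At local y = +55 mm the upright spindle: a flange 52 mm across, top at 18 mm over the table, a plain shaft 35 mm across up to the shoulder at 63 mm, then the thread stud, 28 mm across, up to 86.5 mm. At local y = -55 mm the brake knob
- spindle_seat (a point): point on the spindle's axis at the top of its flange, 18 mm over the table, where the lowest roll rests; z up. Four rolls reach 44 mm over it
- shoulder (a point): point on the spindle's axis at the shoulder, 63 mm over the table; z up. The nut is home when its underside rests here. The stud above has a right-hand double thread, lead 14 mm (2.2 mm per rad); its two starts, half a turn apart, lie at an unknown angle. Set down on it, the nut rests with its underside 8 to 14 mm over the shoulder (6.5 to 8 mm if it has dropped into a gap)
- knob_axis (a point): point on the brake knob's axis at the height to grip, 48 mm over the table; the knob's black bar grip is 44 mm long, 12 mm thick and reaches from 32 to 56 mm over the table, on a disc 48 mm across. At joint value 0 the bar lies along the stand's x axis
- brake (a joint): angle of the brake knob: 0 released, grows clockwise seen from above; a sprung over-centre detent resists with up to about 0.2 N m until 0.55 rad; past that the knob snaps on to its stop at 1.1 rad by itself and stays
- cup: closed white sample cup, 62 mm across, 42 mm high; not to be disturbed
- thermometer: white probe thermometer, 219 mm long; not to be disturbed
- pack: irregular product pack, 84 x 142 mm, 42 mm high; not to be disturbed
- scraper: blue plastic scraper, 78 x 152 mm, 9 mm high; not to be disturbed
- stud_top (a point): top of the stud, on its axis. The nut set down and turned clockwise mostly just catches on a blunt tooth. Turned counter-clockwise (half a turn at most) it climbs 2.2 mm per rad, then drops 5 to 6 mm (if let go or lowered; held fingers keep it up) into a gap 40 degrees wide, whose far side stops further backing off; from there about 190 degrees clockwise bring it home

How it is judged:
By the outcome, as a careful person would: the job done as asked, in the order asked, and still so for the second after the job is handed in, with the robot touching nothing.
Of roll_red, roll_blue, roll_white, roll_green only 3 to 4 are there at a start; the rules pass over those that are not, and their reading is None.
At some moment in a run one of roll_red, roll_blue, roll_white, roll_green may be knocked a few centimetres aside while the robot is not near it.
It also fails if it takes over 210 s, if anything falls off the work surface, if the arm or the gripper's body presses on something with over 40 N, if the wrist force passes 120 N, or if a joint passes its speed limit or range.

ROBOT

A 7-joint arm with a two-finger parallel gripper is mounted at the origin on a cart in front of the work surface, level with it; the furniture and walls round the work are solid. World frame = base frame: x ahead of the robot, y to its left, z up, the work surface at z = 0. Lengths are in m, angles in rad, forces in N, time in s.
With the tool pointing down it reaches from about 0.425 to 0.925 m from the base axis. Payload 6.8 kg.
Tool frame: the origin (TCP) lies midway between the tips of the shut fingers; the grasp point (between the pads) lies 19 mm behind it; z points along the fingers, y is the direction in which the jaws open and shut (so a half turn about z gives the same grasp; the last joint's range is limited). The gripper opens to 85 mm and grips with 20 to 120 N. Pads are 22 mm wide; open, the fingers measure 114 mm over their backs; the gripper's body (76 mm by 85 mm) begins 54 mm behind the grasp point. The pads swing forward as they close: fully open they stand 13 mm farther back than shut.
Start: joints at [-1.311, 0.477, 0.022, 1.555, -0.011, 1.109, -0.083], TCP at [0.243, 0.63, 0.194] pointing down, gripper open.
Joint ranges: [-2.96, 2.96], [-0.34, 2.1], [-1.41, 1.46], [0.24, 2.44], [-1.37, 4.51], [0.17, 1.92], [-2.96, 2.96]. Speed limits (rad/s): [2.39, 2.39, 3.14, 3.14, 3.14, 3.14, 3.14].

INTERFACE

Orientations are given as a rotation vector (axis times angle).
In Python, from station import sensors, optics, r gives the robot as it stands.
- The arm moves only by the shell command python3 -m crank 'ROWS' [OPENING] [FORCE]. ROWS is a JSON object of lists of equal length, an entry for each row: "delta_pos": the shift along the world's x, y, z in mm, a list of three; "delta_rot": the turn, a rotation vector about the world's x, y, z in rad, a list of three. In form: {"delta_pos": [[tx, ty, tz], ...], "delta_rot": [[wx, wy, wz], ...]}. A call has exactly 8 rows; each row shifts and turns the commanded pose from where the row before left it; what a row does not reach is not made up. A row lasts 1/10 s, in which the tool goes at most 50 mm and 8.59 degrees, less where a joint would pass 70% of its speed; a pose out of reach is approached as far as the arm can. A call is refused whole if a number of a shift passes 50 or a number of a turn 0.15, either way. A call with a gripper value outside its range is refused whole. OPENING is the closure in counts, from 0 (fully open) to 255 (shut), set as the call begins (- or left out, the last holds). The fingers move at their own pace and stop on an object; FORCE is the grip in N (left out, the last holds). Time passes only in rows, so rows that do not move let the fingers close, or fill a call up. It gives the time, the measured TCP pose, the force and the opening at its end, in the units of the state.
- sensors.get_obs(): the state, without advancing time (a new reading comes with each control period).
- optics.capture(name): name is "scene" or "top" or "wrist"; returns (picture, depth): 400x640x3 uint8, red, green, blue; 400x640 float32, m along the optical axis (not along the pixel's ray), 0 where there is no reading.
- optics.get_calibration(name): a dict with "mtx" (3x3 intrinsics, pixels), "k1" (the pictures are not rectified: a ray, as slopes to the right and down, at radius r is drawn at 1 + k1 r^2 times it, then the intrinsics apply), "eye" and "attitude" of the camera in the world; the wrist camera has in their place "hand_eye" (4x4, takes a point from camera to tool coordinates, whose origin is the TCP and whose axes are the flange's). Camera axes: x right, y up, looking along -z (the intrinsics and any distortion apply to the point x, -y, -z); pixel columns grow to the right and rows downward; lengths in m; the calibration is good to about 2 mm. A picture is of the moment at which its call begins: read the wrist's pose just before it. get_calibration takes no time and is no camera call.
- r.close_job(): hands the job in, once; it reports no verdict.
The state is a dict: "time_s": time; "joint_pos": joint angles; "qvel": joint speeds; "tau": joint torques, N m; "tool_pos": TCP position; "eef_rot": TCP orientation; "contact_force": force on the tool from outside, world axes, zero at the start; "torque": the same for the moment, N m; "opening": opening from 0.0 (shut) to 1.0 (fully open).
Only numpy, scipy, OpenCV 4.12 (cv2) and the standard library are available. Lean on these libraries where they do the work, as an engineer would, in place of code of your own. Each camera call takes 0.05 s, during which the arm holds its last target.

## Working session

There is one attempt and no reset: what is moved stays moved. The work goes in short steps, Python scripts to look and compute and a shell command to move; the robot and the scene stay as the last step left them, time stands still between calls to the robot, and variables do not carry over. Pictures are saved under pics/ and viewed, and the job is handed in when it is done.

```bash
ls -la; mkdir -p pics
python3 - <<'E'
from station import sensors, optics, r
import cv2
print(sensors.get_obs())
for n in ("scene","top","wrist"):
    print(n, optics.get_calibration(n))
for n in ("scene","top"):
    p,d=optics.capture(n); cv2.imwrite(f"pics/{n}0.png",p[:,:,::-1])
    import numpy as np; np.save(f"pics/{n}0.npy",d)
E
```

```text
total 12
drwxr-xr-x  3 agent agent 4096 Dec  6 04:58 .
drwxr-xr-x 23 root  root  4096 Dec  6 04:58 ..
drwxr-xr-x  2 agent agent 4096 Dec  6 04:58 pics
{'time_s': 0.0, 'joint_pos': array([-1.31110883,  0.47781306,  0.02233177,  1.55645533, -0.01154073,
        1.10933821, -0.08309447]), 'qvel': array([-2.37078756e-03,  1.69933971e-03,  1.89099349e-03, -1.29136542e-03,
        9.40374272e-04,  5.17445914e-04,  5.07554719e-05]), 'tau': array([-5.04030359e-04, -5.96450293e+01,  1.60756666e+00, -2.81197554e+01,
        1.23694714e-02,  9.38244833e-03,  3.84528548e-06]), 'tool_pos': array([0.24245594, 0.6292235 , 0.19271532]), 'eef_rot': array([-5.74398885e-01, -3.08838508e+00,  2.93813515e-03]), 'contact_force': array([-0.71444515, -0.32376561,  0.62025128]), 'torque': array([ 0.00360003,  0.03685202, -0.01583175]), 'opening': 0.9928165380847235}
scene {'mtx': array([[361.6738646 ,   0.        , 310.91090775],
       [  0.        , 361.6738646 , 199.87538702],
       [  0.        ,   0.        ,   1.        ]]), 'k1': -0.01930288239666248, 'eye': array([ 0.13011177, -1.08088983,  0.526392
[... 228 characters left out ...]
]]), 'k1': 0.007316328414957407, 'eye': array([ 0.37175275, -0.19121392,  1.28619258]), 'attitude': array([ 0.12289307, -0.10938642, -1.54568194])}
wrist {'mtx': array([[277.35146953,   0.        , 318.39872302],
       [  0.        , 277.35146953, 196.5777263 ],
       [  0.        ,   0.        ,   1.        ]]), 'k1': -0.0013843709104341573, 'hand_eye': array([[-7.51903453e-04,  9.53554572e-01,  3.01219378e-01,
         7.70195395e-02],
       [ 9.99999343e-01,  9.77448001e-04, -5.98059301e-04,
         1.60345267e-05],
       [-8.64708459e-04,  3.01218731e-01, -9.53554680e-01,
        -1.79403358e-01],
       [ 0.00000000e+00,  0.00000000e+00,  0.00000000e+00,
         1.00000000e+00]])}
```

View pics/top0.png

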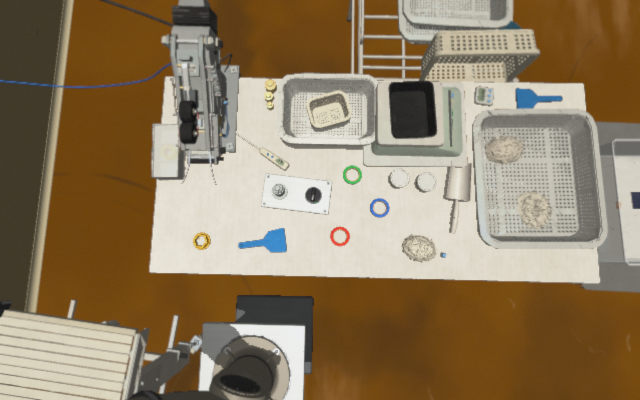

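View pics/scene0.png

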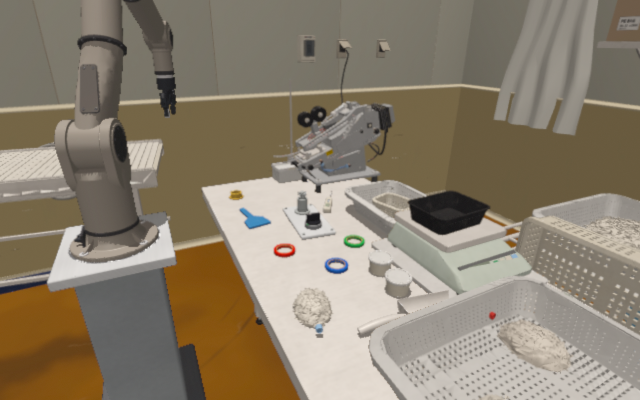

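The top view shows red (340,236), blue (380,208) and green (352,175) rings, the nut (202,241) and the stand (296,194). I'll enlarge the pictures to look for the white roll.

```bash
cat > h.py <<'E'
import numpy as np, cv2
from scipy.spatial.transform import Rotation as R
from station import sensors, optics, r
def pose(n, obs=None):
    c=optics.get_calibration(n)
    if n!="wrist": return c, np.array(c["eye"]), R.from_rotvec(c["attitude"]).as_matrix()
    obs=obs or sensors.get_obs()
    T=np.eye(4);T[:3,:3]=R.from_rotvec(obs["eef_rot"]).as_matrix();T[:3,3]=obs["tool_pos"]
    W=T@c["hand_eye"]; return c,W[:3,3],W[:3,:3]
def slopes(c,uv):
    uv=np.asarray(uv,float).reshape(-1,2); K=c["mtx"]
    s=(uv-[K[0,2],K[1,2]])/[K[0,0],K[1,1]]
    q=s.copy()
    for _ in range(8): q=s/(1+c["k1"]*(q**2).sum(1,keepdims=True))
    return q
def rays(P,uv):
    c,e,A=P; q=slopes(c,uv)
    return np.c_[q[:,0],-q[:,1],-np.ones(len(q))]@A.T
def onplane(P,uv,z):
    d=rays(P,uv); e=P[1]; t=(z-e[2])/d[:,2]
    return e+d*t[:,None]
def project(P,X):
    c,e,A=P; X=np.atleast_2d(X); p=(X-e)@A
    q=np.c_[p[:,0]/-p[:,2], -p[:,1]/-p[:,2]]
    q=q*(1+c["k1"]*(q**2).sum(1,keepdims=True)); K=c["mtx"]
    return q*[K[0,0],K[1,1]]+[K[0,2],K[1,2]]
def cloud(P,depth):
    v,u=np.mgrid[:400,:640]; q=slopes(P[0],np.c_[u.ravel(),v.ravel()])
    D=depth.reshape(-1,1); X=np.c_[q[:,0],-q[:,1],-np.ones(len(q))]*D
    return (X@P[2].T+P[1]).reshape(400,640,3)
E
python3 - <<'E'
from h import *
for n,(x0,y0,x1,y1) in dict(top=(150,75,470,285),scene=(200,160,460,350)).items():
    p=cv2.imread(f"pics/{n}0.png")[y0:y1,x0:x1]
    cv2.imwrite(f"pics/{n}0z.png",cv2.resize(p,None,fx=2.5 if n=="top" else 3,fy=2.5 if n=="top" else 3,interpolation=cv2.INTER_CUBIC))
P=pose("top"); C=cloud(P,np.load("pics/top0.npy"))
for uv in [(399,178),(425,182),(412,150),(300,210),(340,220),(278,187),(314,193)]: print(uv,C[uv[1],uv[0]].round(3), onplane(P,uv,0).round(3))
E
```

```text
(399, 178) [ 0.613 -0.448  0.042] [[ 0.621 -0.457  0.   ]]
(425, 182) [ 0.601 -0.529  0.045] [[ 0.609 -0.542  0.   ]]
(412, 150) [ 0.698 -0.485  0.067] [[ 0.716 -0.501  0.   ]]
(300, 210) [ 0.507 -0.136  0.014] [[ 0.508 -0.136  0.   ]]
(340, 220) [ 0.479 -0.265  0.004] [[ 0.479 -0.266  0.   ]]
(278, 187) [ 0.568 -0.07   0.088] [[ 0.583 -0.062  0.   ]]
(314, 193) [ 0.557 -0.18   0.057] [[ 0.565 -0.18   0.   ]]
```

View pics/top0z.png

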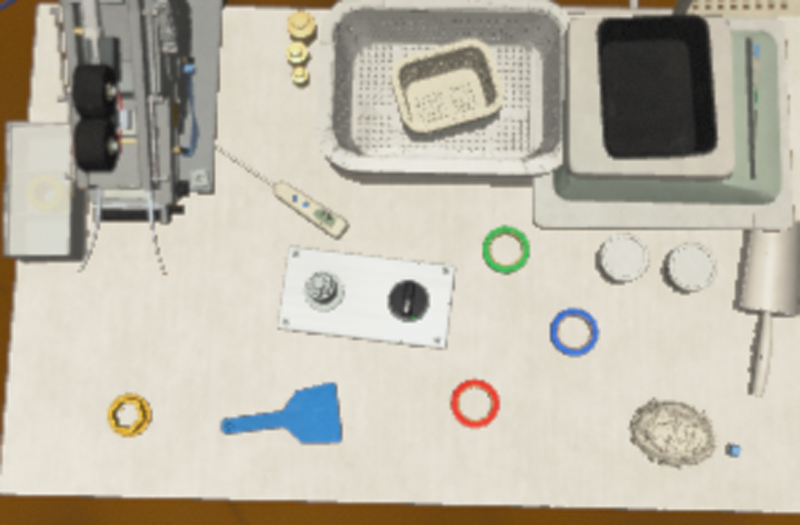

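View pics/scene0z.png

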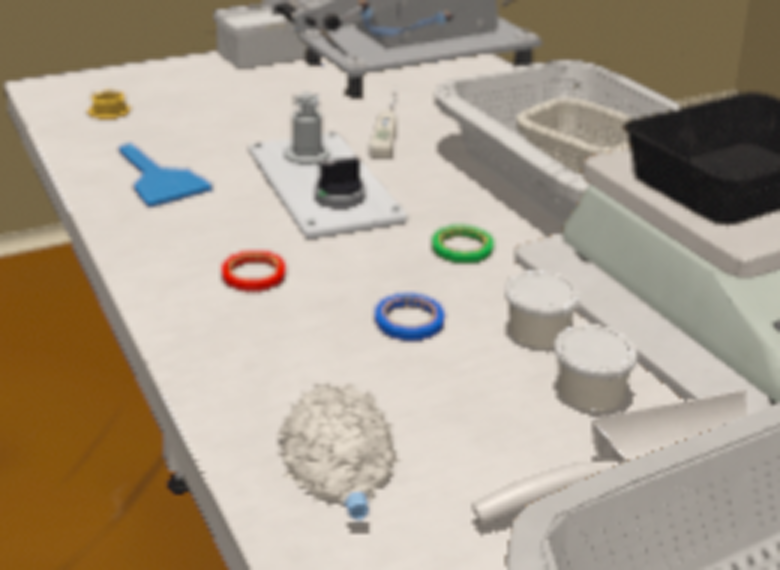

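The table shows three rolls: red, blue and green. I'll check the depth map for a white one at 11 mm height and measure the poses.

```bash
cat > find.py <<'E'
from h import *
def rings(img,P,z=0.011,zn=0.005):
    hsv=cv2.cvtColor(img,cv2.COLOR_RGB2HSV); out={}
    for n,(lo,hi) in dict(red=((0,150,90),(8,255,255)),red2=((172,150,90),(180,255,255)),blue=((110,140,80),(125,255,255)),green=((50,130,70),(80,255,255)),nut=((15,120,90),(28,255,255))).items():
        m=cv2.inRange(hsv,lo,hi)
        cs,_=cv2.findContours(m,cv2.RETR_EXTERNAL,cv2.CHAIN_APPROX_NONE)
        for c in cs:
            if cv2.contourArea(c)<60: continue
            h=cv2.convexHull(c)
            w=onplane(P,h[:,0,:].astype(float),z if n!='nut' else zn)[:,:2]
            (x,y),rad=cv2.minEnclosingCircle((w*1000).astype(np.float32)); 
            el=cv2.fitEllipse((w*1000).astype(np.float32)) if len(w)>4 else None
            out.setdefault(n,[]).append((round(x,1),round(y,1),round(2*rad,1),np.round(el[0],1).tolist(),np.round(el[1],1).tolist(),np.round(c[:,0].mean(0)).tolist()))
    return out
E
python3 - <<'E'
from find import *
for n in("top","scene"):
    img=cv2.imread(f"pics/{n}0.png")[:,:,::-1].copy(); P=pose(n)
    for k,v in rings(img,P).items(): print(n,k,v)
P=pose("top"); C=cloud(P,np.load("pics/top0.npy"))
z=C[:,:,2]; im=np.clip(z*1000*6+60,0,255).astype(np.uint8)
cv2.imwrite("pics/hmap.png",cv2.resize(im[75:285,140:460],None,fx=2.5,fy=2.5,interpolation=cv2.INTER_NEAREST))
# stand plate white: mask by height 7..17mm around
m=((z>0.006)&(z<0.017)).astype(np.uint8)
cs,_=cv2.findContours(m,cv2.RETR_EXTERNAL,cv2.CHAIN_APPROX_NONE)
for c in cs:
    if cv2.contourArea(c)>80: print(cv2.contourArea(c),c[:,0].mean(0),C[c[:,0,1],c[:,0,0]].mean(0).round(3))
E
```

```text
Traceback (most recent call last):
  File "find.py", line 13, in rings
    out.setdefault(n,[]).append((round(x,1),round(y,1),round(2*rad,1),np.round(el[0],1).tolist(),np.round(el[1],1).tolist(),np.round(c[:,0].mean(0)).tolist()))
                                                                               ~~^^^
TypeError: 'NoneType' object is not subscriptable
```

```bash
sed -i 's/if cv2.contourArea(c)<60: continue/if cv2.contourArea(c)<60 or len(cv2.convexHull(c))<5: continue/' find.py
python3 - <<'E'
from find import *
for n in("top","scene"):
    img=cv2.imread(f"pics/{n}0.png")[:,:,::-1].copy(); P=pose(n)
    for k,v in rings(img,P).items(): 
        for w in v: 
            if 45<w[2]<75: print(n,k,w)
P=pose("top"); C=cloud(P,np.load("pics/top0.npy"))
z=C[:,:,2]; im=np.clip(z*1000*6+60,0,255).astype(np.uint8)
cv2.imwrite("pics/hmap.png",cv2.resize(im[75:285,140:460],None,fx=2.5,fy=2.5,interpolation=cv2.INTER_NEAREST))
E
```

```text
top red (427.4, -263.8, 58.8, [427.2, -264.1], [57.0, 58.6], [340.0, 236.0])
top green (627.5, -302.1, 57.4, [627.4, -301.5], [55.5, 57.2], [352.0, 174.0])
top nut (402.1, 177.8, 53.3, [402.7, 177.4], [50.9, 52.8], [201.0, 241.0])
top nut (981.5, -506.5, 54.3, [982.4, -505.6], [42.3, 57.0], [413.0, 73.0])
top nut (1022.3, -506.6, 51.7, [1022.2, -500.6], [23.3, 95.6], [413.0, 62.0])
scene red (424.9, -272.3, 66.9, [425.1, -271.6], [57.4, 67.9], [284.0, 250.0])
```

View pics/hmap.png

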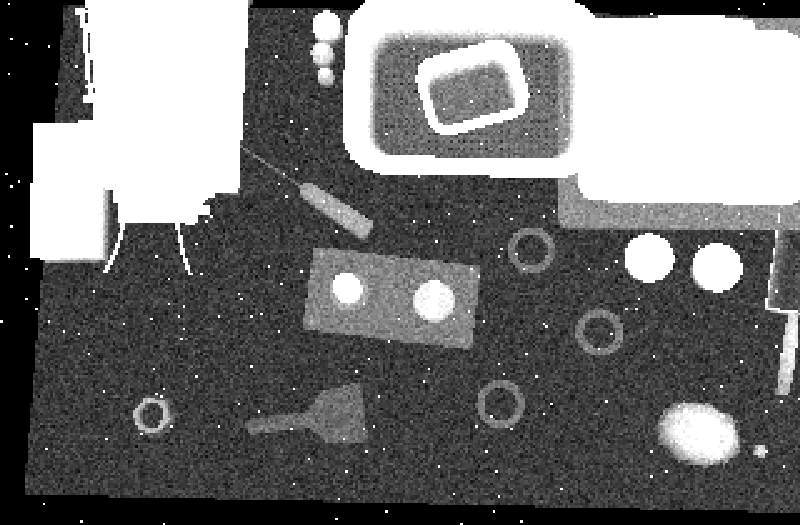

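The depth map shows exactly three rings, so white is absent. Next I'll measure the blue roll and the stand (plate rectangle and spindle axis).

```bash
sed -i 's/(110,140,80),(125/(105,120,60),(130/' find.py
python3 - <<'E'
from find import *
img=cv2.imread("pics/top0.png")[:,:,::-1].copy(); P=pose("top")
hsv=cv2.cvtColor(img,cv2.COLOR_RGB2HSV); print("blue ring hsv",hsv[200:202,378:384].reshape(-1,3)[:6].tolist())
for k,v in rings(img,P).items():
    for w in v:
        if 45<w[2]<75 and w[0]<900: print(k,w)
C=cloud(P,np.load("pics/top0.npy"))
z=cv2.medianBlur(C[:,:,2].astype(np.float32),3)
m=np.zeros((400,640),np.uint8); reg=(slice(165,225),slice(252,342)); m[reg]=(z[reg]>0.0065)
cs,_=cv2.findContours(m,cv2.RETR_EXTERNAL,cv2.CHAIN_APPROX_NONE); c=max(cs,key=cv2.contourArea)
w=onplane(P,c[:,0].astype(float),0.012)[:,:2]*1000
rr=cv2.minAreaRect(w.astype(np.float32)); print("plate",rr)
b=cv2.boxPoints(rr); print(b.round(1))
# high parts
for lo,hi,lab in((0.058,0.070,"shoulder"),(0.08,0.095,"stud"),(0.045,0.06,"knob")):
    s=(C[:,:,2]>lo)&(C[:,:,2]<hi); s[:165]=0;s[225:]=0;s[:,:252]=0;s[:,342:]=0
    X=C[s]; print(lab,len(X),X.mean(0).round(4),np.median(X,0).round(4), X.min(0).round(3),X.max(0).round(3))
# white-ish plate via colour too
o=sensors.get_obs(); print(R.from_rotvec(o["eef_rot"]).as_matrix().round(3))
E
```

```text
blue ring hsv [[111, 128, 173], [110, 133, 171], [110, 128, 182], [111, 150, 200], [110, 157, 201], [109, 168, 205]]
red (427.4, -263.8, 58.8, [427.2, -264.1], [57.0, 58.6], [340.0, 236.0])
blue (521.2, -390.5, 58.1, [521.3, -390.5], [57.5, 57.6], [379.0, 207.0])
green (627.5, -302.1, 57.4, [627.4, -301.5], [55.5, 57.2], [352.0, 174.0])
nut (402.1, 177.8, 53.3, [402.7, 177.4], [50.9, 52.8], [201.0, 241.0])
plate ((560.5662231445312, -122.35572052001953), (219.16860961914062, 109.8807373046875), 84.31761932373047)
[[ 495.  -226. ]
 [ 604.4 -236.8]
 [ 626.1  -18.7]
 [ 516.7   -7.9]]
shoulder 42 [ 0.5608 -0.1028  0.0619] [ 0.5595 -0.0805  0.0622] [ 0.537 -0.183  0.058] [ 0.582 -0.053  0.066]
stud 56 [ 0.5656 -0.0678  0.0843] [ 0.5653 -0.0675  0.0837] [ 0.553 -0.079  0.08 ] [ 0.578 -0.055  0.09 ]
knob 58 [ 0.5549 -0.1683  0.0558] [ 0.5537 -0.1769  0.0564] [ 0.535 -0.183  0.047] [ 0.576 -0.07   0.06 ]
[[-0.933  0.36  -0.   ]
 [ 0.36   0.933 -0.002]
 [-0.    -0.002 -1.   ]]
```

Everything agrees: the measured stud lies on the axis I computed from the plate, S≈(566,-68), and the yaw is -5.7°. Before moving I'll check where the machine stands along the arm's path.

Run:
```python
from h import *
P=pose("top"); C=cloud(P,np.load("pics/top0.npy"))
X=C[(np.load("pics/top0.npy")>0)]
for y0 in np.arange(-0.1,0.6,0.1):
    s=X[(X[:,1]>y0)&(X[:,1]<y0+.1)&(X[:,2]>0.04)&(X[:,0]>0.3)&(X[:,0]<0.95)]
    if len(s): print(round(y0,1),len(s),"xmin",np.percentile(s[:,0],1).round(3),"zmax",s[:,2].max().round(3))
print(onplane(P,[(288,169),(258,150),(240,136)],0.01).round(3))
C2=C; s=(C[:,:,2]>0.006)&(C[:,:,2]<0.03); print()
```

```text
-0.1 826 xmin 0.552 zmax 0.09
0.0 845 xmin 0.665 zmax 0.318
0.1 6181 xmin 0.628 zmax 0.33
0.2 1206 xmin 0.585 zmax 0.322
0.3 579 xmin 0.597 zmax 0.072
[[ 0.641 -0.093  0.01 ]
 [ 0.703  0.008  0.01 ]
 [ 0.749  0.069  0.01 ]]
```

```bash
python3 -m crank '{"delta_pos": [[20,-40,15],[20,-40,15],[22,-40,15],[22,-40,15],[22,-40,15],[22,-40,15],[22,-42,10],[22,-42,10]], "delta_rot": [[0,0,0],[0,0,0],[0,0,0],[0,0,0],[0,0,0],[0,0,0],[0,0,0],[0,0,0]]}' 0 40
```

```text
time_s: 0.9
tool_pos: [0.4152, 0.3039, 0.3041]
eef_rot: [-0.574, -3.089, -0.0]
contact_force: [0.6, -0.2, -0.5]
opening: 0.997
```

```bash
python3 -m crank '{"delta_pos": [[6,-36,0],[6,-36,0],[6,-36,0],[6,-36,0],[0,-36,0],[0,-36,0],[0,-36,0],[0,-36,-10]], "delta_rot": [[0,0,-0.085],[0,0,-0.085],[0,0,-0.085],[0,0,-0.085],[0,0,-0.085],[0,0,-0.085],[0,0,-0.085],[0,0,-0.085]]}' && python3 -m crank '{"delta_pos": [[0,-36,-20],[0,-36,-25],[0,-36,-25],[0,-36,-25],[-3,-36,-25],[-3,-36,-20],[-3,-36,-15],[-2,-29,-8]], "delta_rot": [[0,0,-0.085],[0,0,-0.085],[0,0,-0.085],[0,0,-0.085],[0,0,-0.085],[0,0,-0.085],[0,0,-0.085],[0,0,-0.055]]}'
cat > wr.py <<'E'
import sys
from find import *
o=sensors.get_obs(); P=pose("wrist",o); p,d=optics.capture("wrist")
cv2.imwrite(f"pics/{sys.argv[1]}.png",p[:,:,::-1]); np.save(f"pics/{sys.argv[1]}.npy",d)
print("t",o["time_s"],"tcp",o["tool_pos"].round(4),"q",o["joint_pos"].round(2),"F",o["contact_force"].round(1))
M=R.from_rotvec(o["eef_rot"]).as_matrix(); print("tool y",M[:,1].round(3),"z",M[:,2].round(3))
for k,v in rings(p,P).items():
    for w in v:
        if 40<w[2]<80: print(k,w)
E
python3 wr.py w1
```

```text
time_s: 1.7
tool_pos: [0.439, 0.0165, 0.2944]
eef_rot: [1.576, 2.716, 0.003]
contact_force: [0.5, -0.4, -0.7]
opening: 1.001
time_s: 2.5
tool_pos: [0.4262, -0.2647, 0.1292]
eef_rot: [-2.361, -2.07, 0.003]
contact_force: [0.4, 0.2, 0.5]
opening: 1.0
t 2.5 tcp [ 0.4262 -0.2647  0.1292] q [-0.16  0.33  0.72  2.06 -0.29  0.85  0.6 ] F [0.4 0.2 0.5]
tool y [ 0.991 -0.131 -0.002] z [-0.002 -0.    -1.   ]
red (427.6, -265.8, 59.4, [427.6, -265.9], [58.4, 58.8], [320.0, 182.0])
blue (511.8, -390.2, 57.1, [514.3, -390.1], [47.0, 57.0], [392.0, 272.0])
blue (406.0, -89.4, 57.4, [374.2, -102.2], [9.7, 13.6], [266.0, 8.0])
green (626.1, -303.4, 61.2, [625.7, -303.8], [54.4, 61.4], [500.0, 193.0])
nut (298.0, -430.1, 64.1, [304.3, -429.2], [48.9, 68.8], [235.0, 316.0])
```

View pics/w1.png

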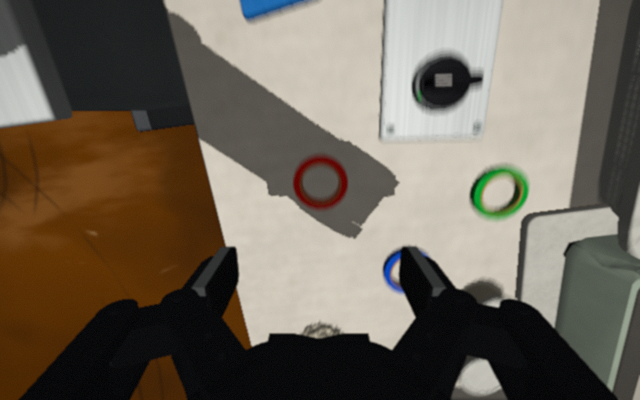

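Red is under the tool at pixel (320,182), at (427.6,-265.8) from the wrist camera and (427.4,-263.8) from the top camera. I'll descend.

```bash
python3 -m crank '{"delta_pos": [[0.5,-0.5,-20],[0.5,0,-20],[0,0,-20],[0,0,-20],[0,0,-20],[0,0,-16],[0,0,-10],[0,0,-4]], "delta_rot": [[0,0,0],[0,0,0],[0,0,0],[0,0,0],[0,0,0],[0,0,0],[0,0,0],[0,0,0]]}' && python3 -m crank '{"delta_pos": [[0,0,-1],[0,0,0],[0,0,0],[0,0,0],[0,0,0],[0,0,0],[0,0,0],[0,0,0]], "delta_rot": [[0,0,0],[0,0,0],[0,0,0],[0,0,0],[0,0,0],[0,0,0],[0,0,0],[0,0,0]]}' 255 40; python3 wr.py w2
```

```text
time_s: 3.35
tool_pos: [0.4282, -0.2632, -0.0001]
eef_rot: [-2.357, -2.075, 0.001]
contact_force: [-0.8, 1.5, 0.1]
opening: 1.0
time_s: 4.15
tool_pos: [0.4287, -0.2636, -0.0003]
eef_rot: [-2.358, -2.076, -0.0]
contact_force: [0.5, -0.2, -0.6]
opening: -0.002
t 4.15 tcp [ 4.287e-01 -2.636e-01 -3.000e-04] q [ 0.    0.55  0.54  2.13 -0.51  0.59  0.78] F [ 0.5 -0.2 -0.6]
tool y [ 0.992 -0.127  0.   ] z [ 0.  0. -1.]
red (427.6, -263.2, 59.7, [427.6, -263.3], [58.9, 59.6], [316.0, 220.0])
green (626.7, -300.4, 60.7, [626.9, -300.2], [60.0, 60.9], [604.0, 248.0])
nut (634.4, -305.3, 47.3, [634.5, -305.3], [46.5, 47.0], [608.0, 248.0])
```

View pics/w2.png

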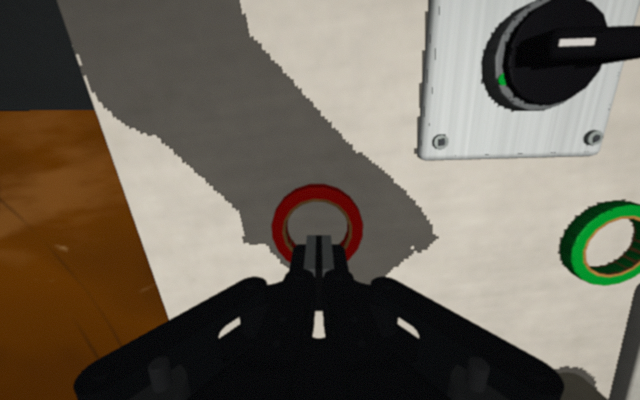

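The fingers shut with no contact, so they passed over the roll: the tips swing back further than I assumed. I'll raise the arm, set about 62 mm opening and measure the tip height from the wrist depth.

```bash
python3 -m crank '{"delta_pos": [[0,0,10],[0,0,15],[0,0,15],[0,0,10],[0,0,0],[0,0,0],[0,0,0],[0,0,0]], "delta_rot": [[0,0,0],[0,0,0],[0,0,0],[0,0,0],[0,0,0],[0,0,0],[0,0,0],[0,0,0]]}' 255
cat > tip.py <<'E'
from h import *
o=sensors.get_obs(); P=pose("wrist",o); p,d=optics.capture("wrist")
C=cloud(P,d); M=R.from_rotvec(o["eef_rot"]).as_matrix(); T=(C-o["tool_pos"])@M
s=(d>0)&(abs(T[:,:,0])<0.014)&(abs(T[:,:,1])<0.075)&(T[:,:,2]>-0.05)&(T[:,:,2]<0.012)
X=T[s]*1000; print("opening",o["opening"],"n",len(X), "tcp",o["tool_pos"].round(4))
for sg in(-1,1):
    Y=X[X[:,1]*sg>0]
    if len(Y): print(sg,"max z pct",np.percentile(Y[:,2],[50,90,98,100]).round(1),"inner |y|",np.percentile(abs(Y[:,1]),[0,2,50]).round(1))
E
python3 tip.py; python3 -m crank '{"delta_pos": [[0,0,0],[0,0,0],[0,0,0],[0,0,0],[0,0,0],[0,0,0],[0,0,0],[0,0,0]], "delta_rot": [[0,0,0],[0,0,0],[0,0,0],[0,0,0],[0,0,0],[0,0,0],[0,0,0],[0,0,0]]}' 68; python3 tip.py;python3 wr.py w3
```

```text
time_s: 5.0
tool_pos: [0.4282, -0.2634, 0.0491]
eef_rot: [-2.357, -2.075, 0.001]
contact_force: [-0.4, 0.5, -0.1]
opening: 0.002
opening 0.0015876250651630753 n 342 tcp [ 0.4282 -0.2634  0.0491]
-1 max z pct [-46.2 -42.4 -40.2 -39.4] inner |y| [0.4 0.4 5.8]
1 max z pct [-46.  -41.6 -40.1 -39.2] inner |y| [0.1 0.1 5.4]
time_s: 5.85
tool_pos: [0.4287, -0.2636, 0.0497]
eef_rot: [2.358, 2.076, 0.0]
contact_force: [0.4, -0.3, 1.1]
opening: 0.736
opening 0.7356187820800034 n 312 tcp [ 0.4287 -0.2636  0.0497]
-1 max z pct [-47.4 -43.9 -42.7 -41.4] inner |y| [31.1 31.2 31.5]
1 max z pct [-47.3 -44.1 -42.7 -42.2] inner |y| [30.9 30.9 31.3]
t 5.9 tcp [ 0.4287 -0.2636  0.0497] q [-0.07  0.46  0.62  2.12 -0.43  0.69  0.71] F [-0.5  0.  -0.3]
tool y [ 0.992 -0.127  0.   ] z [ 0. -0. -1.]
red (427.8, -263.2, 60.1, [427.7, -263.3], [59.6, 59.6], [317.0, 205.0])
green (626.9, -300.4, 60.9, [626.9, -300.5], [59.7, 60.7], [556.0, 217.0])
nut (633.6, -304.5, 46.7, [633.6, -304.5], [46.1, 46.5], [563.0, 223.0])
```

View pics/w3.png

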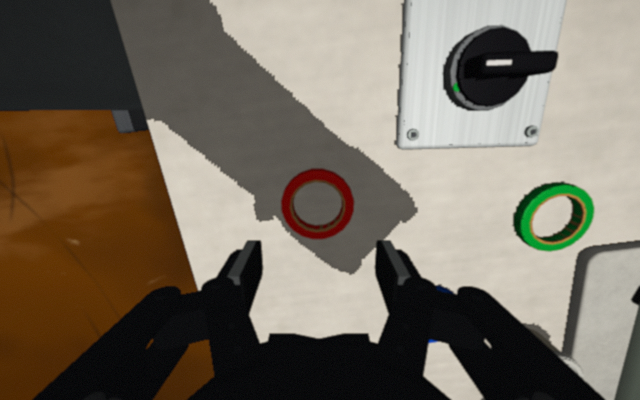

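Run:
```python
from h import *
d=np.load("pics/w3.npy"); o=sensors.get_obs(); P=pose("wrist",o)
C=cloud(P,d); M=R.from_rotvec(o["eef_rot"]).as_matrix(); T=(C-o["tool_pos"])@M*1000
for uv in [(250,243),(255,246),(258,250),(245,260),(240,270),(380,246),(385,250),(395,265),(250,290),(317,235)]:
    print(uv,d[uv[1],uv[0]],T[uv[1],uv[0]].round(1))
for L in((0,0,0),(0,31,-7),(0,31,-13),(11,31,-13),(11,31,-7),(11,31,0),(11,31,-19)):
    print(L,project(P,o["tool_pos"]+M@(np.array(L)/1000)).round(0))
```

```text
(250, 243) 0.14226522 [ 11.5 -35.3 -50.7]
(255, 246) 0.13968508 [ 11.2 -32.1 -53.5]
(258, 250) 0.14304681 [  7.7 -31.4 -51.1]
(245, 260) 0.12729608 [ 10.9 -33.9 -66.6]
(240, 270) 0.11827242 [ 11.5 -33.7 -75.9]
(380, 246) 0.14225699 [  9.9  31.4 -51.3]
(385, 250) 0.13619176 [ 10.9  32.5 -57.4]
(395, 265) 0.12398063 [ 10.4  34.  -70.3]
(250, 290) 0.12762539 [ -2.5 -31.7 -70.4]
(317, 235) 0.23980303 [-26.7  -1.3  39.5]
(0, 0, 0) [[319. 224.]]
(0, 31, -7) [[364. 228.]]
(0, 31, -13) [[366. 232.]]
(11, 31, -13) [[367. 217.]]
(11, 31, -7) [[365. 213.]]
(11, 31, 0) [[364. 210.]]
(11, 31, -19) [[368. 220.]]
```

By depth the fingertips sit about 40 mm behind the reported TCP, even though the table points agree. I'll check this independently with the scene and top cameras.

Run:
```python
from h import *
o=sensors.get_obs()
for n in("scene","top"):
    P=pose(n); p,d=optics.capture(n); np.save(f"pics/{n}1.npy",d); 
    M=R.from_rotvec(o["eef_rot"]).as_matrix()
    q=p[:,:,::-1].copy()
    for L,col in(((0,0,0),(0,0,255)),((0,31,-42),(255,0,255)),((0,-31,-42),(255,0,255))):
        uv=project(P,o["tool_pos"]+M@(np.array(L)/1000))[0]; print(n,L,uv.round(1)); cv2.circle(q,tuple(int(v) for v in uv),1,col,-1)
    c=project(P,o["tool_pos"]+[0,0,0.05])[0].astype(int)
    x0,y0=max(c[0]-65,0),max(c[1]-50,0); cv2.imwrite(f"pics/{n}1z.png",cv2.resize(q[y0:y0+100,x0:x0+130],None,fx=6,fy=6,interpolation=cv2.INTER_NEAREST))
```

```text
scene (0, 0, 0) [283.9 235.7]
scene (0, 31, -42) [294.6 220.3]
scene (0, -31, -42) [272.1 223.4]
top (0, 0, 0) [340.1 234.9]
top (0, 31, -42) [342.3 224. ]
top (0, -31, -42) [339.5 244.6]
```

View pics/scene1z.png

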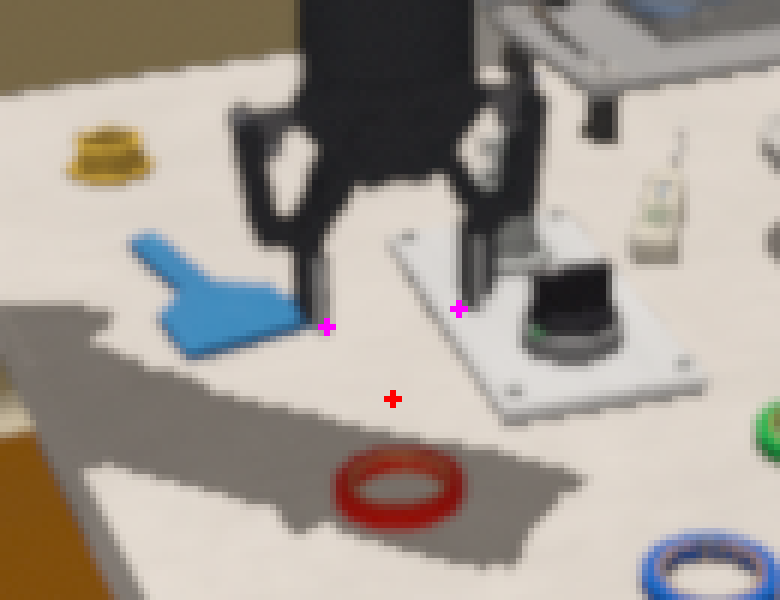

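Confirmed: the markers 42 mm behind the reported TCP sit right on the fingertips, so I'll use tip height = TCP z + 42 mm at this opening. Descending to tip height of about 2 mm.

```bash
python3 -m crank '{"delta_pos": [[-0.5,0,-4],[0,0,-10],[0,0,-16],[0,0,-16],[0,0,-16],[0,0,-12],[0,0,-8],[0,0,-5]], "delta_rot": [[0,0,0],[0,0,0],[0,0,0],[0,0,0],[0,0,0],[0,0,0],[0,0,0],[0,0,0]]}' 0 && python3 -m crank '{"delta_pos": [[0,0,-1],[0,0,-1],[0,0,0],[0,0,0],[0,0,0],[0,0,0],[0,0,0],[0,0,0]], "delta_rot": [[0,0,0],[0,0,0],[0,0,0],[0,0,0],[0,0,0],[0,0,0],[0,0,0],[0,0,0]]}' 90 40; python3 tip.py; python3 wr.py w4
```

```text
time_s: 6.85
tool_pos: [0.4279, -0.2636, -0.0381]
eef_rot: [-2.358, -2.075, 0.001]
contact_force: [0.5, 0.3, -0.3]
opening: 0.999
time_s: 7.65
tool_pos: [0.4285, -0.2639, -0.0383]
eef_rot: [2.358, 2.075, 0.001]
contact_force: [-1.0, 1.6, 6.9]
opening: 0.698
opening 0.6979559889159151 n 9907 tcp [ 0.4285 -0.2639 -0.0383]
-1 max z pct [-37.7 -36.8 -36.3 -35.6] inner |y| [ 0.4  1.5 30.1]
1 max z pct [-37.7 -36.8 -36.4 -35.5] inner |y| [ 0.2  1.3 29.8]
t 7.7 tcp [ 0.4285 -0.2638 -0.0383] q [ 0.06  0.61  0.47  2.14 -0.57  0.51  0.83] F [-1.1 -0.1  7. ]
tool y [ 0.992 -0.127  0.001] z [ 0.001  0.    -1.   ]
red (428.3, -263.2, 59.9, [428.2, -263.3], [58.9, 59.9], [318.0, 257.0])
```

View pics/w4.png

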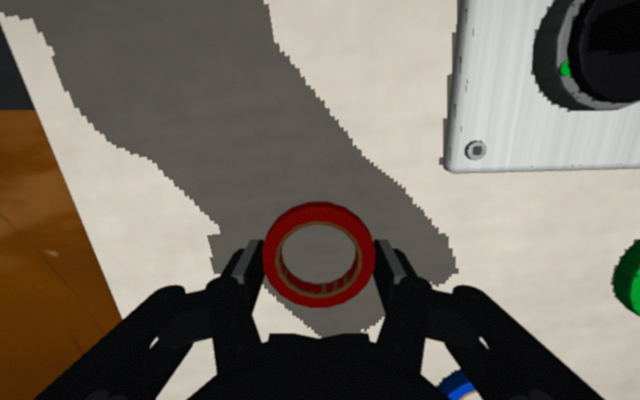

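The roll is gripped (opening 0.70). Lift 110 mm, then go to over the spindle.

```bash
python3 -m crank '{"delta_pos": [[0,0,5],[0,0,15],[0,0,20],[0,0,25],[0,0,25],[5,5,15],[20,25,5],[20,30,2]], "delta_rot": [[0,0,0],[0,0,0],[0,0,0],[0,0,0],[0,0,0],[0,0,0],[0,0,0],[0,0,0]]}' && python3 -m crank '{"delta_pos": [[24,34,0],[24,34,0],[22,34,0],[16,22,0],[6,10,0],[0,0,0],[0,0,0],[0,0,0]], "delta_rot": [[0,0,0],[0,0,0],[0,0,0],[0,0,0],[0,0,0],[0,0,0],[0,0,0],[0,0,0]]}'; python3 wr.py w5
```

```text
time_s: 8.55
tool_pos: [0.4742, -0.2044, 0.075]
eef_rot: [2.359, 2.07, 0.003]
contact_force: [0.6, 0.8, -1.1]
opening: 0.701
time_s: 9.35
tool_pos: [0.564, -0.0718, 0.073]
eef_rot: [2.361, 2.072, -0.001]
contact_force: [0.2, 0.2, -1.7]
opening: 0.7
t 9.35 tcp [ 0.564  -0.0718  0.073 ] q [-0.46  0.52  0.64  1.95 -0.42  0.8   0.28] F [ 0.2  0.2 -1.7]
tool y [ 0.992 -0.13  -0.   ] z [-0.    -0.001 -1.   ]
```

View pics/w5.png

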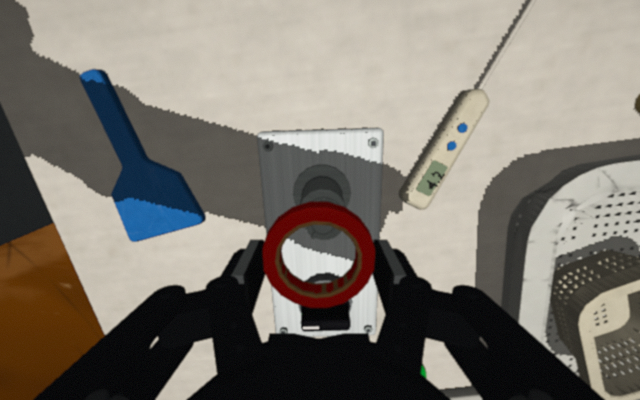

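```bash
cat > spin.py <<'E'
import sys
from h import *
o=sensors.get_obs(); P=pose("wrist",o); p,d=optics.capture("wrist"); C=cloud(P,d)*1000
M=R.from_rotvec(o["eef_rot"]).as_matrix()
S=np.array([566,-67.7]); rad=np.hypot(C[:,:,0]-S[0],C[:,:,1]-S[1])
print("tcp",o["tool_pos"].round(4))
Z=C[:,:,2]
f=(Z>15)&(Z<21)&(rad<34)&(d>0)
print("flange z",np.median(Z[f]).round(1),f.sum())
X=C[f][:,:2]; h=cv2.convexHull(X.astype(np.float32)); print("flange enc circle",cv2.minEnclosingCircle(X.astype(np.float32)))
for lo,hi in((25,58),(60,66),(66,83),(84,90)):
    s=(Z>lo)&(Z<hi)&(rad<30)&(d>0); X=C[s]
    if len(X)>20: print(lo,hi,len(X),X.mean(0).round(1),"x",np.percentile(X[:,0],[1,99]).round(1),"y",np.percentile(X[:,1],[1,99]).round(1))
pl=(abs(Z-12)<2.5)&(abs(C[:,:,0]-560)<90)&(abs(C[:,:,1]+122)<140)&(d>0)
print("plate z",np.median(Z[pl]))
E
python3 spin.py
```

```text
tcp [ 0.5642 -0.0716  0.073 ]
flange z 17.2 920
flange enc circle ((567.6450805664062, -66.18515014648438), 25.64443588256836)
25 58 420 [569.  -52.3  41.6] x [551.6 584. ] y [-61.2 -49. ]
60 66 362 [569.4 -54.7  62. ] x [554.  583.7] y [-63.2 -49.5]
66 83 307 [567.5 -69.6  78. ] x [555.5 578.3] y [-80.  -52.5]
84 90 173 [566.4 -69.7  85.5] x [557.1 573.3] y [-74.  -66.1]
plate z 11.115656513221328
```

```bash
cat > held.py <<'E'
import sys
from h import *
# usage: held.py colour offset_of_ring_top_from_tcp_mm
from find import rings
o=sensors.get_obs(); P=pose("wrist",o); p,d=optics.capture("wrist")
zt=o["tool_pos"][2]+float(sys.argv[2])/1000
for w in rings(p,P,zt).get(sys.argv[1],[]): 
    if 50<w[2]<70: print(w, "minus tcp",(np.array(w[3])-o["tool_pos"][:2]*1000).round(1))
C=cloud(P,d); u,v=[int(x) for x in w[5]] if 0 else (320,207)
hsv=cv2.cvtColor(p,cv2.COLOR_RGB2HSV)
s=(abs(C[:,:,2]-zt)<0.004)&(d>0)&(np.hypot(C[:,:,0]-o["tool_pos"][0],C[:,:,1]-o["tool_pos"][1])<0.035); print("ring top z",np.median(C[s][:,2])*1000,"expected",zt*1000,"centre of depth pts",((C[s][:,:2].max(0)+C[s][:,:2].min(0))/2*1000).round(1))
E
python3 held.py red 49.3
```

```text
(564.1, -70.5, 59.4, [564.2, -70.4], [58.6, 59.1], [318.0, 257.0]) minus tcp [-0.2  0.9]
ring top z 121.1322705300981 expected 122.22488332006775 centre of depth pts [565.7 -71.3]
```

```bash
python3 -m crank '{"delta_pos": [[1.2,1.9,0],[2,2,0],[0,0,-5],[0,0,-8],[0,0,-8],[0,0,-8],[0,0,-5],[0,0,-1]], "delta_rot": [[0,0,0],[0,0,0],[0,0,0],[0,0,0],[0,0,0],[0,0,0],[0,0,0],[0,0,0]]}'; python3 held.py red 49.3; python3 -m crank '{"delta_pos": [[0,0,-5],[0,0,-9],[0,0,-9],[0,0,-9],[0,0,-9],[0,0,-7],[0,0,-4],[0,0,-2]], "delta_rot": [[0,0,0],[0,0,0],[0,0,0],[0,0,0],[0,0,0],[0,0,0],[0,0,0],[0,0,0]]}'; python3 wr.py w6
```

```text
time_s: 10.3
tool_pos: [0.5677, -0.0658, 0.0367]
eef_rot: [-2.357, -2.075, 0.002]
contact_force: [0.6, 0.2, -0.7]
opening: 0.7
(567.8, -64.8, 59.5, [567.7, -64.8], [58.6, 59.1], [319.0, 256.0]) minus tcp [-0.  1.]
ring top z 84.94582498643261 expected 86.04568003739813 centre of depth pts [569.  -65.9]
time_s: 11.15
tool_pos: [0.5682, -0.0658, -0.0168]
eef_rot: [-2.358, -2.076, 0.001]
contact_force: [-0.2, 0.1, -0.5]
opening: 0.699
t 11.15 tcp [ 0.5682 -0.0658 -0.0168] q [-0.39  0.66  0.52  1.98 -0.53  0.65  0.36] F [-0.2  0.1 -0.5]
tool y [ 0.992 -0.127 -0.   ] z [-0.001 -0.    -1.   ]
red (566.5, -77.6, 69.5, [566.5, -77.6], [68.5, 69.7], [319.0, 244.0])
```

View pics/w6.png

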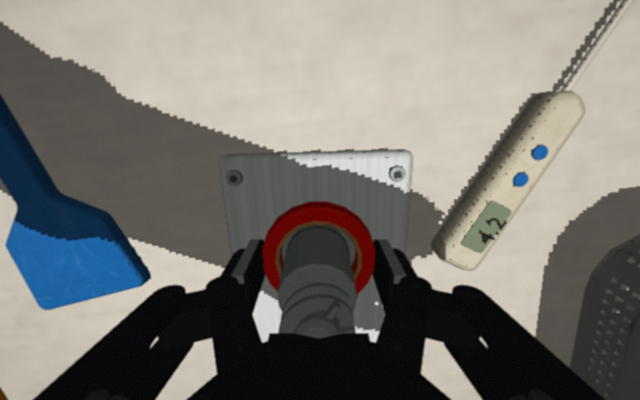

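Red is around the shaft about 3 mm above the seat, with free force readings. Release and rise.

```bash
python3 -m crank '{"delta_pos": [[0,0,0],[0,0,0],[0,0,0],[0,0,0],[0,0,4],[0,0,15],[0,0,20],[0,0,20]], "delta_rot": [[0,0,0],[0,0,0],[0,0,0],[0,0,0],[0,0,0],[0,0,0],[0,0,0],[0,0,0]]}' 45; python3 -m crank '{"delta_pos": [[0,0,20],[0,-25,25],[5,-40,15],[5,-45,0],[5,-45,0],[8,-40,0],[8,-25,0],[0,-5,0]], "delta_rot": [[0,0,0],[0,0,0],[0,0,0],[0,0,0],[0,0,0],[0,0,0],[0,0,0],[0,0,0]]}' 0; python3 wr.py w7
```

```text
time_s: 12.0
tool_pos: [0.5685, -0.0659, 0.0444]
eef_rot: [2.358, 2.075, 0.0]
contact_force: [0.7, -0.3, 0.1]
opening: 0.821
time_s: 12.8
tool_pos: [0.5992, -0.2956, 0.1044]
eef_rot: [2.36, 2.068, -0.002]
contact_force: [-0.4, 0.0, -0.2]
opening: 1.002
t 12.8 tcp [ 0.5992 -0.2956  0.1044] q [-0.07  0.63  0.64  1.69 -0.44  0.97  0.6 ] F [-0.4  0.  -0.2]
tool y [ 0.991 -0.131  0.002] z [ 0.002 -0.003 -1.   ]
blue (564.8, -415.4, 61.4, [565.0, -415.4], [60.0, 61.2], [302.0, 290.0])
nut (287.2, -254.8, 58.4, [288.2, -258.2], [39.1, 56.7], [17.0, 186.0])
```

View pics/w7.png

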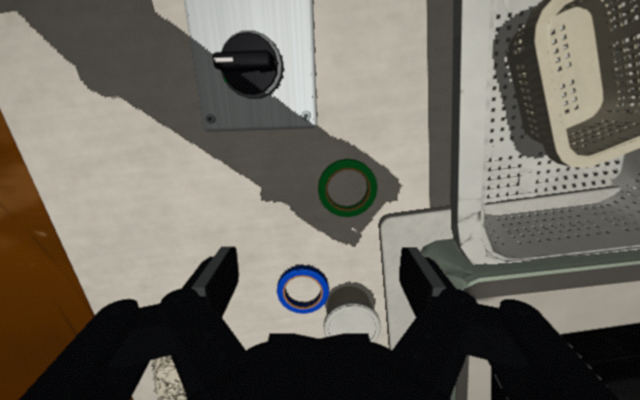

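Blue has been knocked: it was at (521,-390) and is now at about (565,-415), close to the cup. Green at (347,188) lies in shadow, so I'll measure it with a lower brightness threshold and also get the cup position.

```bash
sed -i 's/green=((50,130,70)/green=((50,120,35)/; s/red=((0,150,90)/red=((0,150,50)/' find.py
python3 - <<'E'
from find import *
o=sensors.get_obs(); P=pose("wrist",o); p=cv2.imread("pics/w7.png")[:,:,::-1].copy(); d=np.load("pics/w7.npy")
for k in("green","blue"): print(k,rings(p,P).get(k))
C=cloud(P,d)*1000
s=(abs(C[:,:,2]-42)<5)&(np.hypot(C[:,:,0]-613,C[:,:,1]+450)<45)&(d>0); print("cup top pts",s.sum(), cv2.minEnclosingCircle(C[s][:,:2].astype(np.float32)))
for uv in((400,230),(450,260),(480,150),(385,215)): print(uv,C[uv[1],uv[0]].round(0))
P=pose("top"); p,d=optics.capture("top"); print("top",rings(p,P)); cv2.imwrite("pics/top2.png",p[:,:,::-1]); np.save("pics/top2.npy",d)
C=cloud(P,d)*1000; s=(C[:,:,2]>36)&(C[:,:,2]<50)&(np.hypot(C[:,:,0]-613,C[:,:,1]+450)<42); print("cup top cam",s.sum(),cv2.minEnclosingCircle(C[s][:,:2].astype(np.float32)))
E
```

```text
green [(628.2, -298.2, 60.7, [628.0, -298.2], [59.2, 60.5], [347.0, 188.0])]
blue [(564.6, -413.4, 61.2, [564.8, -413.4], [59.8, 61.0], [302.0, 290.0])]
cup top pts 1516 ((615.4071655273438, -446.48883056640625), 31.279685974121094)
(400, 230) [ 679. -351.   12.]
(450, 260) [ 711. -364.   60.]
(480, 150) [ 727. -263.   72.]
(385, 215) [ 666. -335.    4.]
top {'blue': [(564.2, -418.1, 59.5, [563.9, -418.3], [57.8, 59.5], [388.0, 194.0])], 'nut': [(-38.9, 211.0, 117.6, [-63.2, 210.0], [98.4, 160.5], [180.0, 388.0]), (179.7, -572.5, 1256.7, [119.9, -584.9], [417.1, 1730.5], [444.0, 335.0]), (983.3, -506.5, 52.6, [983.3, -506.4], [42.7, 54.9], [413.0, 73.0]), (986.8, -403.1, 126.4, [985.7, -404.3], [41.0, 136.0], [382.0, 73.0]), (520.4, 391.5, 954.4, [501.0, 469.0], [476.1, 1338.9], [108.0, 216.0]), (1023.0, -506.9, 51.7, [1022.3, -506.3], [24.8, 71.2], [413.0, 62.0]), (1022.7, -401.6, 124.3, [1022.0, -418.3], [23.3, 249.0], [382.0, 62.0]), (1077.5, -517.3, 85.2, [1091.5, -520.5], [77.1, 118.5], [415.0, 48.0]), (1077.6, -401.8, 136.0, [1078.1, -401.6], [134.1, 136.9], [382.0, 46.0]), (1150.7, -401.3, 129.0, [1149.1, -398.4], [91.2, 139.9], [381.0, 27.0]), (1061.7, -1076.7, 584.6, [1074.0, -1121.2], [494.4, 615.0], [583.0, 52.0]), (1223.7, -398.0, 122.3, [1217.4, -397.8], [112.4, 242.5], [381.0, 7.0]), (1116.4, -312.3, 266.2, [1117.8, -311.4], [29.7, 270.8], [356.0, 36.0]), (1113.5, -42.5, 558.7, [1136.3, -56.5], [381.9, 587.6], [282.0, 35.0]), (1213.0, 430.5, 242.5, [1144.1, 326.2], [10.9, 13.7], [148.0, 6.0]), (1074.9, 527.8, 429.2, [1069.9, 562.4], [306.2, 491.4], [113.0, 44.0])]}
cup top cam 304 ((613.9734497070312, -449.267333984375), 31.557634353637695)
```

```bash
python3 -m crank '{"delta_pos": [[8,-1,-20],[10,-2,-20],[10,-2,-20],[0,0,-10],[0,0,0],[0,0,0],[0,0,0],[0,0,0]], "delta_rot": [[0,0,0],[0,0,0],[0,0,0],[0,0,0],[0,0,0],[0,0,0],[0,0,0],[0,0,0]]}' 0; python3 wr.py w8; python3 tip.py
```

```text
time_s: 13.7
tool_pos: [0.6277, -0.296, 0.0339]
eef_rot: [2.357, 2.075, 0.001]
contact_force: [0.8, -0.2, 0.2]
opening: 0.998
t 13.7 tcp [ 0.6277 -0.296   0.0339] q [-0.03  0.75  0.58  1.65 -0.5   0.89  0.62] F [ 0.8 -0.2  0.2]
tool y [ 0.992 -0.127  0.002] z [ 0.001 -0.    -1.   ]
blue (565.7, -405.5, 56.6, [566.0, -407.1], [44.6, 55.4], [264.0, 326.0])
green (628.5, -299.7, 61.5, [628.8, -299.8], [59.3, 61.4], [321.0, 216.0])
opening 1.0013403725735885 n 5 tcp [ 0.6277 -0.2959  0.0337]
-1 max z pct [-49.6 -49.4 -49.3 -49.3] inner |y| [43.  43.  43.1]
1 max z pct [-49.5 -49.  -48.9 -48.9] inner |y| [42.7 42.7 42.8]
```

View pics/w8.png

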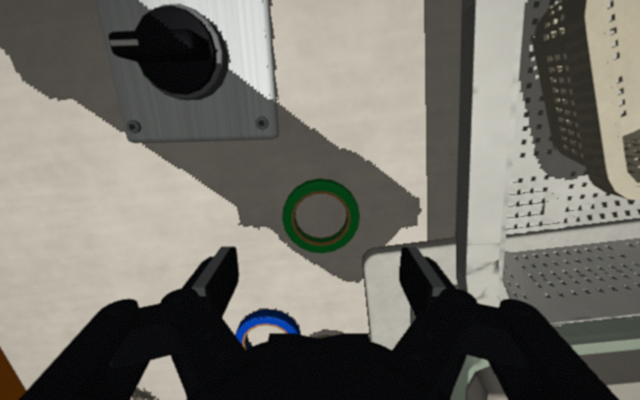

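```bash
python3 -m crank '{"delta_pos": [[1,-4.3,0],[0,0,-8],[0,0,-14],[0,0,-14],[0,0,-14],[0,0,-12],[0,0,-6],[0,0,-3]], "delta_rot": [[0,0,0],[0,0,0],[0,0,0],[0,0,0],[0,0,0],[0,0,0],[0,0,0],[0,0,0]]}' 0; python3 -m crank '{"delta_pos": [[0,0,0],[0,0,0],[0,0,0],[0,0,0],[0,0,0],[0,0,0],[0,0,0],[0,0,0]], "delta_rot": [[0,0,0],[0,0,0],[0,0,0],[0,0,0],[0,0,0],[0,0,0],[0,0,0],[0,0,0]]}' 90 40; python3 wr.py w9
```

```text
time_s: 14.6
tool_pos: [0.6279, -0.2999, -0.0394]
eef_rot: [-2.357, -2.075, 0.001]
contact_force: [0.2, -0.0, -0.0]
opening: 0.998
time_s: 15.4
tool_pos: [0.629, -0.3004, -0.037]
eef_rot: [2.357, 2.075, 0.001]
contact_force: [-2.4, 1.8, 6.9]
opening: 0.698
t 15.4 tcp [ 0.629  -0.3004 -0.037 ] q [ 0.01  0.84  0.52  1.66 -0.55  0.79  0.66] F [-2.4  1.8  6.9]
tool y [ 0.992 -0.127  0.001] z [ 0.001 -0.    -1.   ]
green (628.8, -299.2, 62.4, [628.7, -299.3], [60.1, 62.3], [318.0, 255.0])
```

View pics/w9.png

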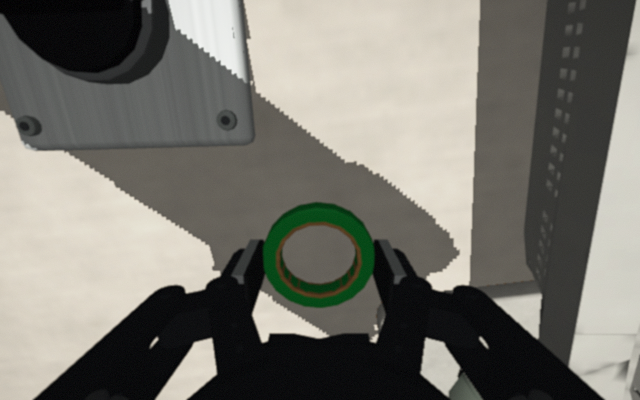

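```bash
python3 -m crank '{"delta_pos": [[0,0,5],[0,0,15],[0,0,20],[0,0,25],[0,0,25],[-2,8,16],[-8,25,4],[-9,35,0]], "delta_rot": [[0,0,0],[0,0,0],[0,0,0],[0,0,0],[0,0,0],[0,0,0],[0,0,0],[0,0,0]]}' && python3 -m crank '{"delta_pos": [[-10,40,0],[-10,40,0],[-10,40,0],[-8,28,0],[-4,15,0],[0,2.4,0],[0,0,0],[0,0,0]], "delta_rot": [[0,0,0],[0,0,0],[0,0,0],[0,0,0],[0,0,0],[0,0,0],[0,0,0],[0,0,0]]}'; python3 held.py green 48.5; python3 spin.py
```

```text
time_s: 16.25
tool_pos: [0.6096, -0.2334, 0.0741]
eef_rot: [2.358, 2.07, 0.002]
contact_force: [0.2, 1.2, -0.5]
opening: 0.698
time_s: 17.05
tool_pos: [0.5677, -0.068, 0.0722]
eef_rot: [2.359, 2.074, 0.0]
contact_force: [-0.4, -0.7, -0.8]
opening: 0.703
(567.5, -66.7, 62.9, [567.6, -66.7], [59.2, 62.6], [319.0, 255.0]) minus tcp [-0.1  1.3]
ring top z 119.25763222393367 expected 120.71479898055755 centre of depth pts [569.1 -68.9]
tcp [ 0.5677 -0.0682  0.0721]
flange z 17.3 292
flange enc circle ((569.909912109375, -56.097747802734375), 25.855113983154297)
25 58 1439 [567.  -52.9  32.4] x [539. 595.] y [-74.2 -38.9]
60 66 239 [568.9 -53.   61.8] x [555.4 581.7] y [-58.  -49.4]
66 83 274 [567.5 -74.5  80.6] x [554.5 579.8] y [-80.4 -65.3]
84 90 293 [567.2 -67.7  85.4] x [559.5 575.1] y [-73.6 -62.9]
plate z 11.101335228927283
```

```bash
python3 -m crank '{"delta_pos": [[0,0,-6],[0,0,-12],[0,0,-14],[0,0,-14],[0,0,-12],[0,0,-10],[0,0,-6],[0,0,-3]], "delta_rot": [[0,0,0],[0,0,0],[0,0,0],[0,0,0],[0,0,0],[0,0,0],[0,0,0],[0,0,0]]}'; python3 wr.py w10; python3 -m crank '{"delta_pos": [[0,0,0],[0,0,0],[0,0,0],[0,0,0],[0,0,4],[0,0,15],[0,0,20],[0,0,20]], "delta_rot": [[0,0,0],[0,0,0],[0,0,0],[0,0,0],[0,0,0],[0,0,0],[0,0,0],[0,0,0]]}' 45; python3 -m crank '{"delta_pos": [[0,-5,20],[0,-40,20],[0,-45,10],[0,-45,0],[0,-45,0],[0,-20,0],[0,0,0],[0,0,0]], "delta_rot": [[0,0,0],[0,0,0],[0,0,0],[0,0,0],[0,0,0],[0,0,0],[0,0,0],[0,0,0]]}' 0; python3 wr.py w11
```

```text
time_s: 17.95
tool_pos: [0.5672, -0.0667, -0.006]
eef_rot: [-2.358, -2.076, 0.001]
contact_force: [0.1, -0.3, -0.8]
opening: 0.702
t 17.95 tcp [ 0.5672 -0.0667 -0.006 ] q [-0.4   0.64  0.55  1.98 -0.53  0.67  0.36] F [ 0.1 -0.3 -0.8]
tool y [ 0.992 -0.127 -0.001] z [-0.001 -0.    -1.   ]
red (570.5, -62.6, 62.7, [567.4, -74.0], [66.3, 71.7], [326.0, 208.0])
green (565.2, -82.8, 76.0, [564.8, -83.2], [73.9, 76.6], [318.0, 246.0])
time_s: 18.8
tool_pos: [0.5675, -0.0668, 0.0554]
eef_rot: [2.358, 2.075, 0.0]
contact_force: [-0.1, 0.3, -0.1]
opening: 0.824
time_s: 19.6
tool_pos: [0.5674, -0.2666, 0.1044]
eef_rot: [2.359, 2.075, 0.001]
contact_force: [-0.1, 0.6, 0.6]
opening: 1.0
t 19.6 tcp [ 0.5674 -0.2666  0.1044] q [-0.13  0.57  0.66  1.79 -0.43  0.93  0.59] F [-0.1  0.6  0.6]
tool y [ 0.992 -0.127  0.001] z [ 0.001  0.    -1.   ]
blue (564.7, -415.0, 62.1, [564.9, -415.0], [60.0, 61.6], [332.0, 308.0])
nut (272.9, -231.1, 75.7, [276.4, -233.9], [44.6, 88.9], [33.0, 191.0])
```

View pics/w11.png

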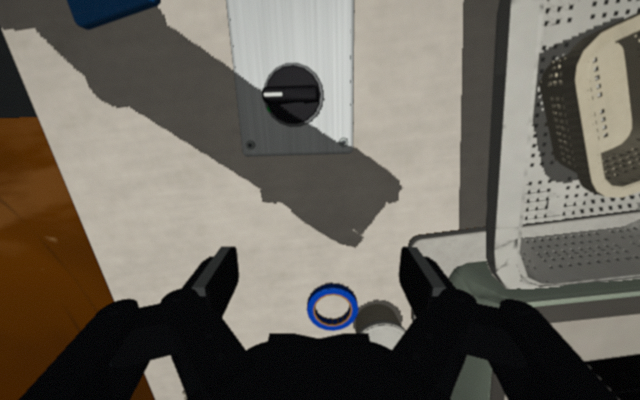

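View pics/w10.png

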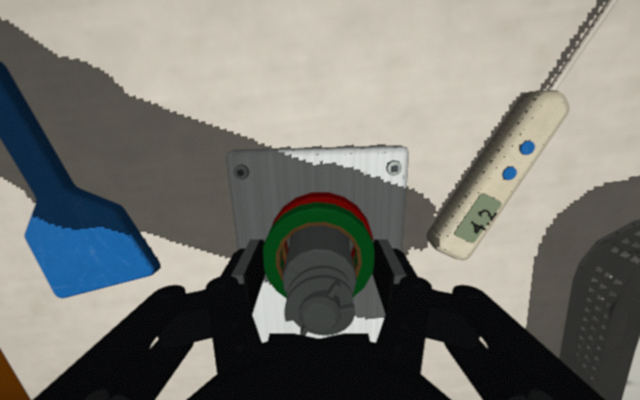

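Green is seated on red. Blue sits at (565,-415) right beside the cup at (614,-448), so I'll grip with the jaws perpendicular to the cup direction: tool y at 56°, a turn of +1.11 rad.

```bash
python3 -m crank '{"delta_pos": [[0,-20,0],[0,-25,0],[0,-25,0],[-2,-25,-5],[0,-20,-10],[0,-15,-10],[0,-13,-10],[0,-5,-10]], "delta_rot": [[0,0,0.139],[0,0,0.139],[0,0,0.139],[0,0,0.139],[0,0,0.139],[0,0,0.139],[0,0,0.139],[0,0,0.139]]}' 0; python3 -m crank '{"delta_pos": [[0,0,-10],[0,0,-10],[0,0,-10],[0,0,0],[0,0,0],[0,0,0],[0,0,0],[0,0,0]], "delta_rot": [[0,0,0],[0,0,0],[0,0,0],[0,0,0],[0,0,0],[0,0,0],[0,0,0],[0,0,0]]}'; python3 wr.py w12;  python3 - <<'E'
from h import *
o=sensors.get_obs(); P=pose("wrist",o); d=np.load("pics/w12.npy"); C=cloud(P,d)*1000
s=(C[:,:,2]>34)&(C[:,:,2]<50)&(np.hypot(C[:,:,0]-614,C[:,:,1]+448)<42)&(d>0); print("cup",s.sum(),cv2.minEnclosingCircle(C[s][:,:2].astype(np.float32)) if s.any() else 0)
E
```

```text
time_s: 20.45
tool_pos: [0.5659, -0.4143, 0.0586]
eef_rot: [0.897, 3.011, -0.0]
contact_force: [0.0, 1.0, 1.0]
opening: 1.0
time_s: 21.25
tool_pos: [0.5656, -0.4148, 0.0292]
eef_rot: [0.907, 3.007, -0.0]
contact_force: [-0.6, -1.2, -0.8]
opening: 1.0
t 21.25 tcp [ 0.5656 -0.4148  0.0292] q [ 0.33  0.71  0.33  1.62 -0.28  0.85  1.75] F [-0.6 -1.2 -0.8]
tool y [0.553 0.833 0.   ] z [ 0.001 -0.    -1.   ]
blue (563.5, -417.8, 60.1, [563.6, -417.8], [59.4, 59.5], [313.0, 213.0])
cup 4881 ((614.802734375, -448.10858154296875), 31.620689392089844)
```

View pics/w12.png

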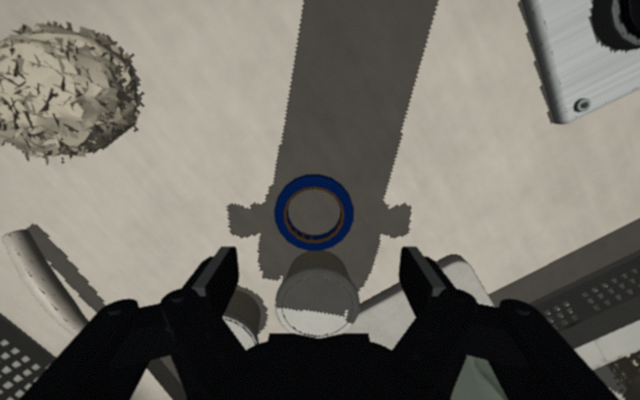

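```bash
python3 -m crank '{"delta_pos": [[-1.3,-3.5,0],[0,0,-8],[0,0,-13],[0,0,-14],[0,0,-13],[0,0,-10],[0,0,-5],[0,0,-3]], "delta_rot": [[0,0,0],[0,0,0],[0,0,0],[0,0,0],[0,0,0],[0,0,0],[0,0,0],[0,0,0]]}' 0; python3 -m crank '{"delta_pos": [[0,0,0],[0,0,0],[0,0,0],[0,0,0],[0,0,0],[0,0,0],[0,0,0],[0,0,0]], "delta_rot": [[0,0,0],[0,0,0],[0,0,0],[0,0,0],[0,0,0],[0,0,0],[0,0,0],[0,0,0]]}' 90 40; python3 wr.py w13
```

```text
time_s: 22.1
tool_pos: [0.5638, -0.418, -0.0382]
eef_rot: [-0.907, -3.007, -0.0]
contact_force: [-0.2, 0.3, 0.0]
opening: 1.002
time_s: 22.9
tool_pos: [0.5647, -0.4187, -0.036]
eef_rot: [0.907, 3.006, -0.001]
contact_force: [-1.4, 1.6, 6.3]
opening: 0.688
t 22.9 tcp [ 0.5647 -0.4187 -0.036 ] q [ 0.35  0.8   0.3   1.64 -0.31  0.75  1.78] F [-1.4  1.6  6.3]
tool y [0.553 0.833 0.   ] z [ 0.001 -0.001 -1.   ]
blue (563.6, -417.9, 60.6, [563.5, -417.8], [59.4, 60.4], [318.0, 253.0])
```

View pics/w13.png

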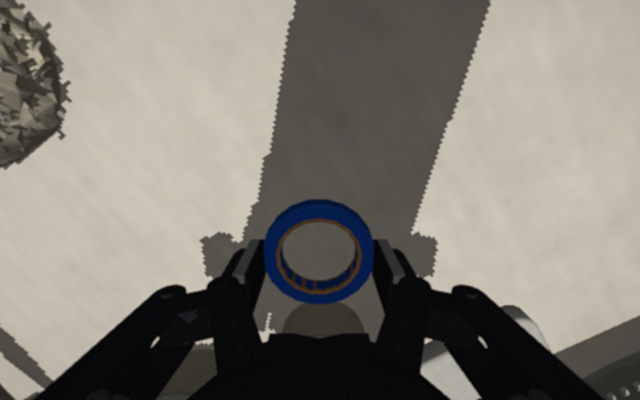

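```bash
python3 -m crank '{"delta_pos": [[-1,0.6,1.5],[-4,2.5,0.5],[-5,3.5,2],[0,0,10],[0,0,20],[0,0,25],[0,5,25],[0,20,20]], "delta_rot": [[0,0,0],[0,0,0],[0,0,0],[0,0,0],[0,0,0],[0,0,0],[0,0,0],[0,0,0]]}' && python3 -m crank '{"delta_pos": [[1,40,5],[2,45,0],[2,45,0],[2,45,0],[2,45,0],[2,45,0],[2,35,0],[0,20,0]], "delta_rot": [[0,0,0],[0,0,0],[0,0,0],[0,0,0],[0,0,0],[0,0,0],[0,0,0],[0,0,0]]}'; python3 -m crank '{"delta_pos": [[0,0,0],[0,0,0],[0,0,0],[0,0,0],[0,0,0],[0,0,0],[0,0,0],[0,0,0]], "delta_rot": [[0,0,0],[0,0,0],[0,0,0],[0,0,0],[0,0,0],[0,0,0],[0,0,0],[0,0,0]]}';python3 held.py blue 47.5; python3 spin.py; python3 wr.py w14
```

```text
time_s: 23.75
tool_pos: [0.5536, -0.3895, 0.0693]
eef_rot: [0.911, 3.004, -0.004]
contact_force: [-0.6, 0.8, 0.2]
opening: 0.69
time_s: 24.55
tool_pos: [0.5675, -0.0621, 0.0724]
eef_rot: [0.9, 3.009, 0.003]
contact_force: [-0.4, -1.0, -0.8]
opening: 0.693
time_s: 25.35
tool_pos: [0.5671, -0.0667, 0.0717]
eef_rot: [-0.907, -3.008, 0.0]
contact_force: [0.0, 0.0, -0.3]
opening: 0.689
(565.8, -65.6, 59.5, [565.6, -65.7], [58.8, 59.2], [319.0, 253.0]) minus tcp [-1.5  1. ]
ring top z 117.86218015664633 expected 119.15665192405937 centre of depth pts [566.8 -65.1]
tcp [ 0.5671 -0.0666  0.0717]
flange z 17.5 75
flange enc circle ((560.791015625, -59.790565490722656), 25.0823974609375)
25 58 1746 [552.9 -60.   39.3] x [536.7 587.5] y [-94.1 -38.8]
60 66 38 [553.9 -57.3  61.2] x [550.1 559.8] y [-64.7 -51. ]
66 83 399 [570.9 -69.9  80.4] x [558.5 580.7] y [-80.1 -55.1]
84 90 407 [567.  -66.3  85.5] x [559.7 578.6] y [-73.8 -59. ]
plate z 11.210939906248523
t 25.45 tcp [ 0.5671 -0.0665  0.0717] q [-0.25  0.47  0.34  1.93 -0.22  0.77  1.19] F [-0.1 -0.3 -0.3]
tool y [ 0.553  0.833 -0.   ] z [-0.  0. -1.]
blue (429.8, -50.2, 70.5, [422.0, -54.8], [47.6, 72.1], [225.0, 36.0])
green (573.0, -72.3, 67.2, [573.5, -72.3], [66.5, 67.1], [316.0, 189.0])
```

View pics/w14.png

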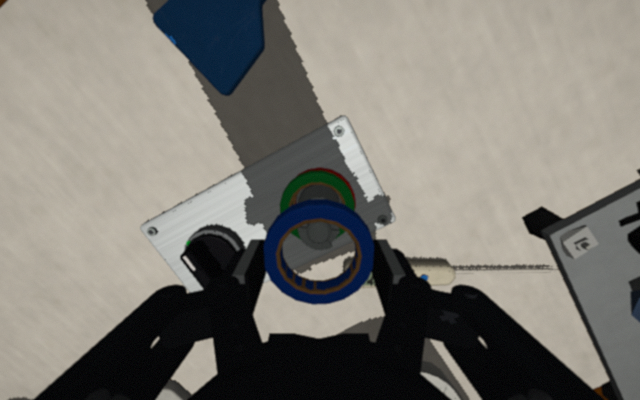

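```bash
python3 -m crank '{"delta_pos": [[0.7,-0.3,-5],[0,0,-9],[0,0,-12],[0,0,-12],[0,0,-11],[0,0,-9],[0,0,-5],[0,0,-2.5]], "delta_rot": [[0,0,0],[0,0,0],[0,0,0],[0,0,0],[0,0,0],[0,0,0],[0,0,0],[0,0,0]]}'; python3 wr.py w15; python3 -m crank '{"delta_pos": [[0,0,0],[0,0,0],[0,0,0],[0,0,0],[0,0,4],[0,0,15],[0,0,20],[0,0,20]], "delta_rot": [[0,0,0],[0,0,0],[0,0,0],[0,0,0],[0,0,0],[0,0,0],[0,0,0],[0,0,0]]}' 45; python3 -m crank '{"delta_pos": [[0,0,20],[0,5,25],[-3,15,20],[-10,35,0],[-20,38,0],[-20,38,0],[-20,38,0],[-18,20,0]], "delta_rot": [[0,0,0],[0,0,0],[0,0,0],[0,0,0],[0,0,0],[0,0,0],[0,0,0],[0,0,0]]}' 0
```

```text
time_s: 26.3
tool_pos: [0.5675, -0.0668, 0.0055]
eef_rot: [-0.907, -3.007, 0.0]
contact_force: [0.5, 0.3, -0.5]
opening: 0.689
t 26.3 tcp [ 0.5675 -0.0668  0.0055] q [-0.22  0.57  0.29  1.96 -0.26  0.65  1.23] F [ 0.5  0.3 -0.5]
tool y [ 0.553  0.833 -0.   ] z [-0.001 -0.    -1.   ]
red (560.4, -53.5, 51.8, [573.1, -69.7], [65.2, 67.9], [331.0, 198.0])
blue (586.1, -79.2, 79.2, [586.1, -79.2], [77.7, 78.9], [318.0, 244.0])
blue (424.1, -61.4, 63.3, [424.7, -62.0], [53.0, 62.6], [174.0, 27.0])
green (558.6, -67.1, 58.0, [577.9, -74.6], [70.1, 74.8], [309.0, 203.0])
time_s: 27.15
tool_pos: [0.5679, -0.067, 0.0669]
eef_rot: [0.907, 3.007, 0.0]
contact_force: [1.0, 0.6, -0.9]
opening: 0.821
time_s: 27.95
tool_pos: [0.4759, 0.1257, 0.1315]
eef_rot: [0.902, 3.009, 0.003]
contact_force: [0.3, -0.1, 0.2]
opening: 0.999
```

View pics/w15.png

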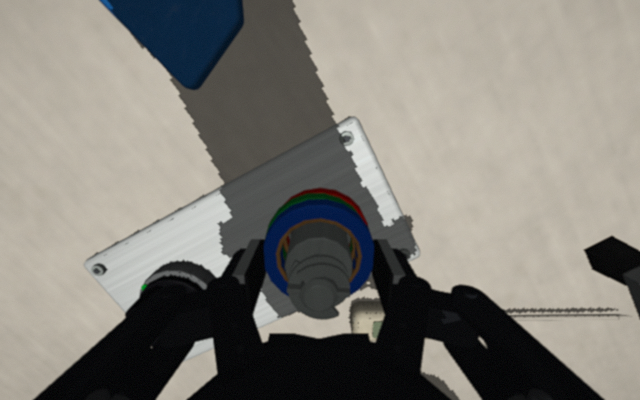

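Blue is released on the stack. I'll check the stack from the scene and top cameras, then measure the nut.

```bash
python3 - <<'E'
from h import *
ims=[]
for n,(cx,cy) in(("scene",(305,205)),("top",(296,194))):
    p,d=optics.capture(n); C=cloud(pose(n),d)*1000
    if n=="top":
        s=(abs(C[:,:,0]-566)<32)&(abs(C[:,:,1]+67.7)<32); Z=C[s]; rr=np.hypot(Z[:,0]-566,Z[:,1]+67.7); a=(rr>22)&(rr<28); print("stack top z",np.percentile(Z[a,2],[10,50,90]).round(1),a.sum())
    q=p[cy-40:cy+40,cx-50:cx+50,::-1]; ims.append(cv2.resize(q,None,fx=5,fy=5,interpolation=cv2.INTER_CUBIC))
cv2.imwrite("pics/stack.png",cv2.resize(np.vstack(ims),(500,800))[:800])
E
python3 wr.py w16
```

```text
stack top z [47.8 51.1 53.9] 95
t 28.05 tcp [0.4745 0.1258 0.1311] q [-0.65  0.26  0.31  2.07 -0.11  0.83  0.71] F [-0.1  0.5  0.1]
tool y [0.548 0.837 0.001] z [-0.001  0.002 -1.   ]
red (574.0, -59.4, 53.4, [574.2, -60.3], [33.8, 52.8], [245.0, 314.0])
blue (591.0, -81.2, 55.4, [592.2, -79.5], [26.0, 53.8], [240.0, 333.0])
nut (403.7, 177.8, 54.2, [403.7, 177.8], [53.8, 54.0], [323.0, 98.0])
```

View pics/stack.png

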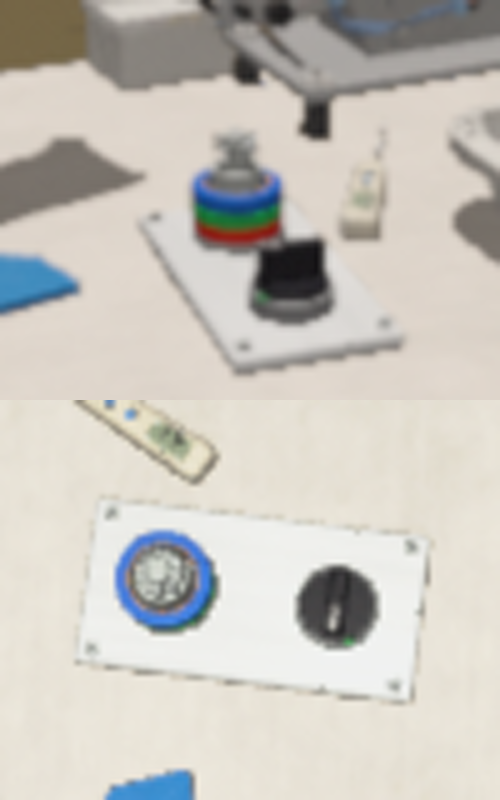

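View pics/w16.png

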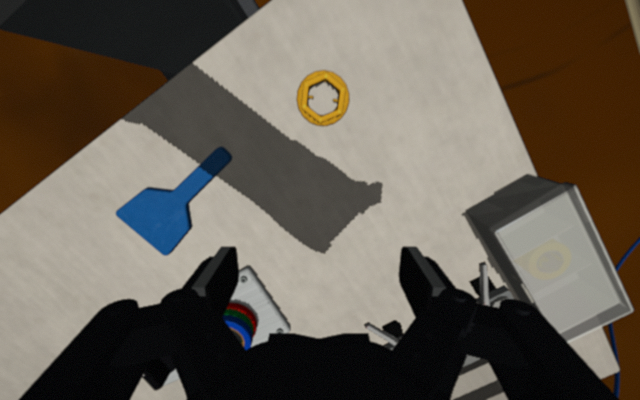

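The scene and top views show the three rolls flat on the spindle, blue over green over red, with the top at 51 mm as expected. The nut is at (404,178), pixel (323,98). I'll move over it and turn toward yaw of about -50°.

```bash
python3 -m crank '{"delta_pos": [[-9,7,0],[-9,7,0],[-9,7,-5],[-9,7,-10],[-9,7,-10],[-9,7,-10],[-9,7,-10],[-7,3,-10]], "delta_rot": [[0,0,-0.14],[0,0,-0.14],[0,0,-0.14],[0,0,-0.14],[0,0,-0.14],[0,0,-0.14],[0,0,-0.14],[0,0,-0.14]]}' 0;  python3 -m crank '{"delta_pos": [[0,0,-10],[0,0,-5],[0,0,0],[0,0,0],[0,0,0],[0,0,0],[0,0,0],[0,0,0]], "delta_rot": [[0,0,-0.14],[0,0,-0.14],[0,0,-0.14],[0,0,-0.14],[0,0,-0.1],[0,0,0],[0,0,0],[0,0,0]]}'; python3 wr.py w17
```

```text
time_s: 28.9
tool_pos: [0.4077, 0.1739, 0.0756]
eef_rot: [2.373, 2.058, 0.002]
contact_force: [-0.4, 0.1, 0.1]
opening: 1.005
time_s: 29.7
tool_pos: [0.4073, 0.1739, 0.0605]
eef_rot: [-2.907, -1.19, -0.001]
contact_force: [-0.5, 0.7, -0.2]
opening: 0.999
t 29.7 tcp [0.4073 0.1739 0.0605] q [-1.06  0.34  0.62  2.24 -0.33  0.64 -1.  ] F [-0.5  0.7 -0.2]
tool y [ 0.701 -0.713  0.   ] z [ 0.001  0.    -1.   ]
red (567.1, -65.6, 53.8, [565.7, -63.7], [27.8, 51.7], [616.0, 254.0])
green (565.3, -91.5, 60.3, [562.5, -88.8], [27.9, 60.1], [625.0, 271.0])
```

View pics/w17.png

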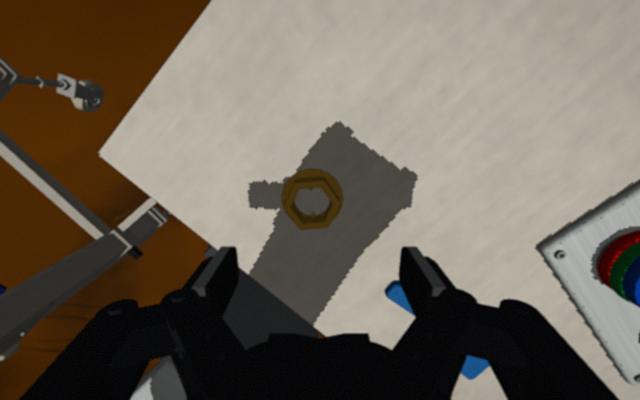

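```bash
cat > hexn.py <<'E'
from h import *
import sys
# nut top hex measured from wrist depth: hexn.py x y ztop
o=sensors.get_obs(); P=pose("wrist",o); X0=np.array([float(sys.argv[1]),float(sys.argv[2])]); zt=float(sys.argv[3])
C=np.mean([cloud(P,optics.capture("wrist")[1]) for _ in range(2)],0)*1000
rr=np.hypot(C[:,:,0]-X0[0],C[:,:,1]-X0[1]); s=(abs(C[:,:,2]-zt)<4)&(rr<28)
X=C[s][:,:2]; print("n",len(X),"z",np.median(C[s][:,2]).round(1))
h=cv2.convexHull(X.astype(np.float32))[:,0]
th=np.arange(0,180,1.); w=[np.ptp(h@[np.cos(np.radians(t)),np.sin(np.radians(t))]) for t in th]
w=np.array(w); c6=[np.mean([w[int((t+k*60)%180)] for k in range(3)]) for t in range(60)]
t=int(np.argmin(c6)); print("flat normal deg (mod 60)",t,"width",c6[t].round(1),"widest",max(c6).round(1))
z=np.exp(1j*np.radians(th)*6); print("fourier flat normal", (np.degrees(np.angle(-(w*z).sum()))/6)%60)
print("hull centre",cv2.minEnclosingCircle(h)[0],"tcp",(o["tool_pos"]*1000).round(1),"tool y deg",np.degrees(np.arctan2(*R.from_rotvec(o["eef_rot"]).as_matrix()[[1,0],1])).round(1))
E
python3 hexn.py 404 178 22
python3 - <<'E'
from h import *
p=cv2.imread("pics/w17.png")[150:250,260:370]; cv2.imwrite("pics/w17z.png",cv2.resize(p,None,fx=6,fy=6,interpolation=cv2.INTER_CUBIC)*2)
p=np.clip(cv2.resize(p,None,fx=6,fy=6,interpolation=cv2.INTER_CUBIC).astype(float)*2,0,255).astype(np.uint8);cv2.imwrite("pics/w17z.png",p)
E
```

```text
n 1008 z 21.0
flat normal deg (mod 60) 50 width 41.9 widest 47.1
fourier flat normal 49.79674828965185
hull centre (403.5373840332031, 178.50772094726562) tcp [407.1 174.   60.4] tool y deg -45.5
```

View pics/w17z.png

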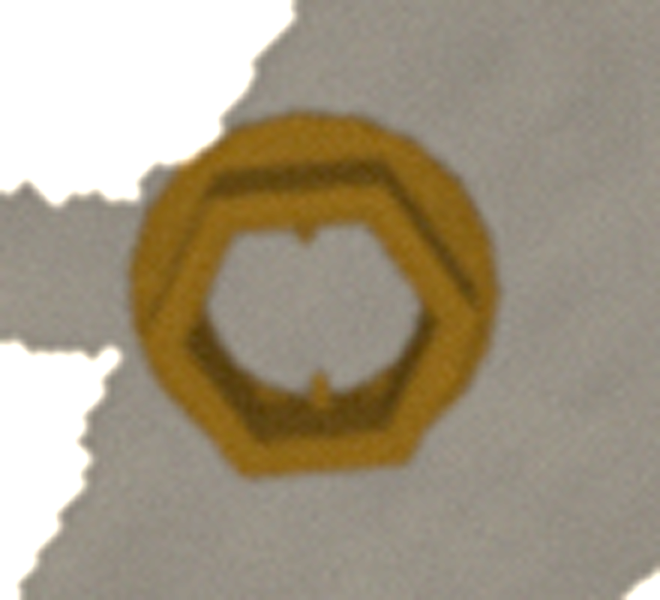

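The flats' normals are at 50° mod 60 and the width is 41.9 mm, which matches the nut. I'll use jaw axis -70°, turning -0.428 rad, and descend so the tips stay above the flange.

```bash
python3 -m crank '{"delta_pos": [[-2,2,0],[-2.2,1.9,0],[0,0,-10],[0,0,-16],[0,0,-18],[0,0,-18],[0,0,-14],[0,0,-8]], "delta_rot": [[0,0,-0.14],[0,0,-0.14],[0,0,-0.148],[0,0,0],[0,0,0],[0,0,0],[0,0,0],[0,0,0]]}' 0;  python3 -m crank '{"delta_pos": [[0,0,-2],[0,0,0],[0,0,0],[0,0,0],[0,0,0],[0,0,0],[0,0,0],[0,0,0]], "delta_rot": [[0,0,0],[0,0,0],[0,0,0],[0,0,0],[0,0,0],[0,0,0],[0,0,0],[0,0,0]]}' 105; python3 wr.py w18; python3 hexn.py 403 178 22
```

```text
time_s: 30.65
tool_pos: [0.4022, 0.1778, -0.0247]
eef_rot: [3.094, 0.544, -0.002]
contact_force: [0.2, 0.0, 0.1]
opening: 1.004
time_s: 31.45
tool_pos: [0.4026, 0.1781, -0.0258]
eef_rot: [3.094, 0.544, 0.0]
contact_force: [-0.4, 0.1, -0.1]
opening: 0.589
t 31.45 tcp [ 0.4026  0.1781 -0.0258] q [-0.99  0.53  0.53  2.28 -0.61  0.46 -1.18] F [-0.4  0.1 -0.1]
tool y [ 0.341 -0.94   0.   ] z [ 0. -0. -1.]
n 2646 z 20.9
flat normal deg (mod 60) 50 width 46.6 widest 52.3
fourier flat normal 49.45620783999059
hull centre (403.247802734375, 178.08946228027344) tcp [402.6 178.1 -25.8] tool y deg -70.1
```

View pics/w18.png

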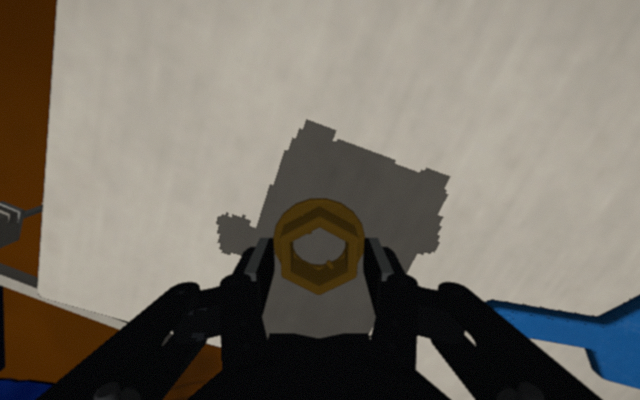

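```bash
python3 -m crank '{"delta_pos": [[0,0,0],[0,0,0],[0,0,0],[0,0,0],[0,0,0],[0,0,0],[0,0,0],[0,0,0]], "delta_rot": [[0,0,0],[0,0,0],[0,0,0],[0,0,0],[0,0,0],[0,0,0],[0,0,0],[0,0,0]]}' 160 60; python3 wr.py w19
python3 - <<'E'
from h import *
o=sensors.get_obs(); P=pose("scene"); p,d=optics.capture("scene"); c=project(P,o["tool_pos"]+[0,0,.05])[0].astype(int)
cv2.imwrite("pics/s19.png",cv2.resize(p[c[1]-40:c[1]+40,c[0]-50:c[0]+50,::-1],None,fx=7,fy=7,interpolation=cv2.INTER_CUBIC))
E
```

```text
time_s: 32.4
tool_pos: [0.4026, 0.1781, -0.0254]
eef_rot: [-3.094, -0.543, 0.0]
contact_force: [-1.4, -0.7, 7.8]
opening: 0.465
t 32.4 tcp [ 0.4026  0.1781 -0.0254] q [-0.99  0.53  0.53  2.28 -0.61  0.46 -1.18] F [-1.4 -0.7  7.8]
tool y [ 0.34  -0.94  -0.001] z [-0.  0. -1.]
```

View pics/w19.png

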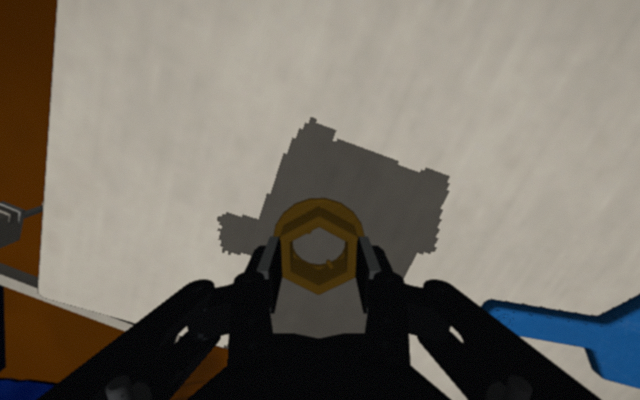

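View pics/s19.png

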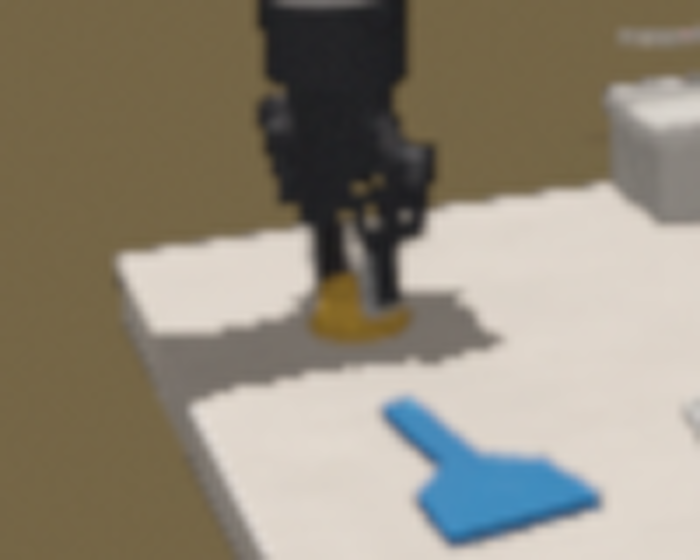

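```bash
python3 -m crank '{"delta_pos": [[0,0,6],[0,0,15],[0,0,25],[0,0,25],[2,0,25],[20,-10,15],[25,-30,0],[25,-35,0]], "delta_rot": [[0,0,0],[0,0,0],[0,0,0],[0,0,0],[0,0,0],[0,0,0],[0,0,0],[0,0,0]]}';  python3 -m crank '{"delta_pos": [[25,-40,0],[25,-40,0],[22,-40,0],[15,-35,0],[6,-15,0],[0,0,0],[0,0,0],[0,0,0]], "delta_rot": [[0,0,0],[0,0,0],[0,0,0],[0,0,0],[0,0,0],[0,0,0],[0,0,0],[0,0,0]]}'; python3 wr.py w20; python3 spin.py; python3 hexn.py 567 -67 132
```

```text
time_s: 33.3
tool_pos: [0.4756, 0.104, 0.086]
eef_rot: [-3.092, -0.55, -0.002]
contact_force: [1.2, 0.0, -1.4]
opening: 0.471
time_s: 34.1
tool_pos: [0.567, -0.0651, 0.0849]
eef_rot: [-3.093, -0.546, 0.001]
contact_force: [0.3, 0.5, -1.4]
opening: 0.468
t 34.1 tcp [ 0.567  -0.0651  0.0849] q [-0.53  0.53  0.72  1.94 -0.46  0.84 -0.79] F [ 0.3  0.5 -1.4]
tool y [ 0.343 -0.939 -0.001] z [-0.001  0.001 -1.   ]
red (582.9, -58.0, 48.0, [573.5, -62.3], [43.9, 54.6], [317.0, 169.0])
blue (213.1, 172.4, 45.5, [212.6, 170.1], [8.8, 49.5], [40.0, 391.0])
blue (425.1, -76.9, 60.5, [425.2, -75.6], [28.1, 69.0], [284.0, 310.0])
blue (555.7, -71.4, 71.5, [556.1, -71.3], [68.7, 70.8], [323.0, 188.0])
tcp [ 0.5671 -0.065   0.085 ]
flange z 17.4 70
flange enc circle ((575.1652221679688, -62.123451232910156), 25.659896850585938)
25 58 1333 [579.5 -64.   48.3] x [539.1 595.1] y [-94.4 -38.6]
60 66 172 [581.1 -62.8  61.8] x [574.4 584.7] y [-76.  -50.9]
66 83 95 [557.5 -69.6  80.5] x [553.9 561.8] y [-78.  -60.1]
84 90 75 [562.7 -67.5  85.3] x [558.3 565.5] y [-72.8 -62.9]
plate z 11.009643112655926
n 2599 z 131.3
flat normal deg (mod 60) 53 width 49.9 widest 52.8
fourier flat normal 54.218246413373016
hull centre (567.2152709960938, -66.90702819824219) tcp [567.3 -65.2  85.1] tool y deg -69.9
```

View pics/w20.png

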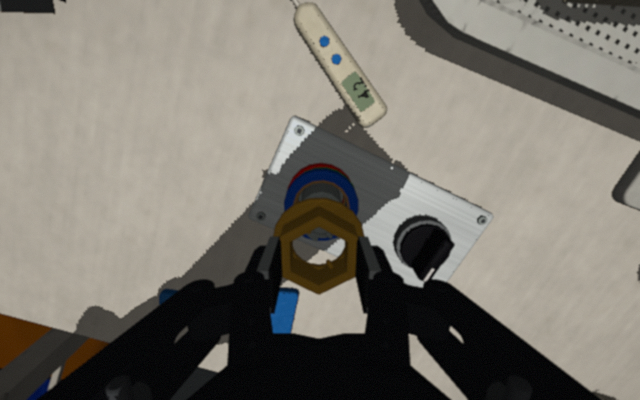

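```bash
python3 -m crank '{"delta_pos": [[0.4,-1.8,0],[0,0,-5],[0,0,-7],[0,0,-7],[0,0,-6],[0,0,-4],[0,0,-1],[0,0,0]], "delta_rot": [[0,0,0],[0,0,0],[0,0,0],[0,0,0],[0,0,0],[0,0,0],[0,0,0],[0,0,0]]}'; python3 -m crank '{"delta_pos": [[0,0,-0.5],[0,0,-0.5],[0,0,-0.5],[0,0,-0.5],[0,0,-0.5],[0,0,-0.5],[0,0,0],[0,0,0]], "delta_rot": [[0,0,0],[0,0,0],[0,0,0],[0,0,0],[0,0,0],[0,0,0],[0,0,0],[0,0,0]]}'; python3 wr.py w21
```

```text
time_s: 35.1
tool_pos: [0.5679, -0.0688, 0.055]
eef_rot: [3.094, 0.543, -0.0]
contact_force: [-0.2, -0.0, -0.4]
opening: 0.47
time_s: 35.9
tool_pos: [0.5679, -0.0687, 0.0522]
eef_rot: [-3.094, -0.544, 0.0]
contact_force: [-0.9, -0.1, -2.1]
opening: 0.469
t 35.9 tcp [ 0.5679 -0.0687  0.0522] q [-0.49  0.58  0.68  1.96 -0.51  0.78 -0.75] F [-0.9 -0.1 -2.1]
tool y [ 0.341 -0.94  -0.   ] z [-0. -0. -1.]
red (581.9, -58.6, 49.7, [569.0, -64.4], [53.8, 58.5], [313.0, 177.0])
blue (556.1, -70.3, 72.3, [552.8, -71.7], [72.3, 73.4], [314.0, 197.0])
```

View pics/w21.png

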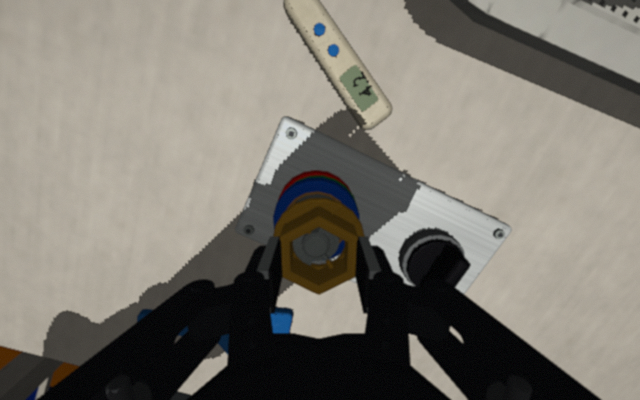

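```bash
python3 -m crank '{"delta_pos": [[-0.3,1.5,0],[0,0,0],[0,0,0],[0,0,0],[0,0,0],[0,0,0],[0,0,0],[0,0,0]], "delta_rot": [[0,0,0],[0,0,0],[0,0,0],[0,0,0],[0,0,0],[0,0,0],[0,0,0],[0,0,0]]}'
python3 - <<'E'
from h import *
o=sensors.get_obs(); P=pose("wrist",o); p,d=optics.capture("wrist"); C=cloud(P,d)*1000
t=o["tool_pos"]*1000; rr=np.hypot(C[:,:,0]-t[0],C[:,:,1]-t[1])
s=(d>0)&(rr<16)&(C[:,:,2]>83)&(C[:,:,2]<89); X=C[s]
print("tcp",t.round(1),"F",o["contact_force"].round(1),"stud top n",s.sum(),X.mean(0).round(1),cv2.minEnclosingCircle(X[:,:2].astype(np.float32)))
cv2.imwrite("pics/w22z.png",np.clip(cv2.resize(p[180:310,250:390,::-1],None,fx=5.5,fy=4.5,interpolation=cv2.INTER_CUBIC).astype(float)*1.8,0,255).astype(np.uint8))
E
```

```text
time_s: 36.75
tool_pos: [0.5677, -0.0672, 0.0522]
eef_rot: [3.094, 0.544, 0.0]
contact_force: [0.2, -0.3, -0.6]
opening: 0.47
tcp [567.7 -67.2  52.2] F [ 0.2 -0.3 -0.6] stud top n 855 [565.  -67.8  85.4] ((567.0875244140625, -67.32835388183594), 15.916842460632324)
```

View pics/w22z.png

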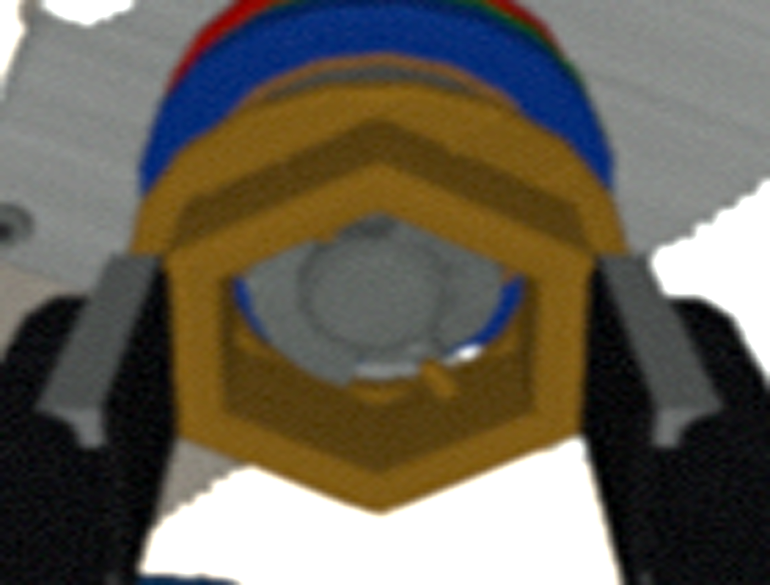

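```bash
python3 -m crank '{"delta_pos": [[-0.2,0.5,-0.3],[0,0,-0.3],[0,0,-0.3],[0,0,-0.3],[0,0,-0.3],[0,0,-0.3],[0,0,-0.2],[0,0,0]], "delta_rot": [[0,0,0],[0,0,0],[0,0,0],[0,0,0],[0,0,0],[0,0,0],[0,0,0],[0,0,0]]}'; python3 -m crank '{"delta_pos": [[0,0,-0.3],[0,0,-0.3],[0,0,-0.3],[0,0,-0.3],[0,0,-0.3],[0,0,-0.3],[0,0,-0.2],[0,0,0]], "delta_rot": [[0,0,0],[0,0,0],[0,0,0],[0,0,0],[0,0,0],[0,0,0],[0,0,0],[0,0,0]]}'
```

```text
time_s: 37.6
tool_pos: [0.5675, -0.0667, 0.0502]
eef_rot: [3.094, 0.544, -0.0]
contact_force: [0.4, 0.6, -2.0]
opening: 0.473
time_s: 38.4
tool_pos: [0.5677, -0.0668, 0.0488]
eef_rot: [-3.094, -0.543, -0.001]
contact_force: [-2.5, 1.1, 7.0]
opening: 0.472
```

Contact came with the underside about 11 mm over the shoulder, so it sits on the ramp. I'll back off counter-clockwise, lifting 2.2 mm/rad.

```bash
python3 -m crank '{"delta_pos": [[0,0,0.3],[0,0,0.3],[0,0,0.3],[0,0,0.3],[0,0,0.3],[0,0,0],[0,0,0],[0,0,0]], "delta_rot": [[0,0,0.14],[0,0,0.14],[0,0,0.14],[0,0,0.14],[0,0,0.14],[0,0,0],[0,0,0],[0,0,0]]}'
python3 - <<'E'
from h import *
o=sensors.get_obs(); print(o["tool_pos"].round(4),o["contact_force"].round(1),o["torque"].round(2),o["joint_pos"][6])
E
```

```text
time_s: 39.2
tool_pos: [0.5674, -0.0667, 0.0495]
eef_rot: [-2.722, -1.568, 0.0]
contact_force: [-0.2, 0.3, -1.8]
opening: 0.468
[ 0.5674 -0.0667  0.0495] [-0.2  0.3 -1.8] [ 0.03  0.02 -0.05] -0.19185722358209467
```

```bash
python3 -m crank '{"delta_pos": [[0,0,-0.3],[0,0,-0.3],[0,0,-0.3],[0,0,-0.3],[0,0,0],[0,0,0],[0,0,0],[0,0,0]], "delta_rot": [[0,0,0],[0,0,0],[0,0,0],[0,0,0],[0,0,0],[0,0,0],[0,0,0],[0,0,0]]}'; python3 -m crank '{"delta_pos": [[0,0,-0.3],[0,0,-0.3],[0,0,-0.3],[0,0,-0.3],[0,0,0],[0,0,0],[0,0,0],[0,0,0]], "delta_rot": [[0,0,0],[0,0,0],[0,0,0],[0,0,0],[0,0,0],[0,0,0],[0,0,0],[0,0,0]]}'
```

```text
time_s: 40.0
tool_pos: [0.5675, -0.0668, 0.0485]
eef_rot: [2.72, 1.571, 0.0]
contact_force: [-0.2, 0.3, -1.0]
opening: 0.464
time_s: 40.8
tool_pos: [0.5675, -0.0667, 0.0473]
eef_rot: [2.72, 1.572, 0.0]
contact_force: [0.3, 0.4, -0.4]
opening: 0.469
```

It is below the earlier contact height with no force, so it is over the gap. I'll keep lowering.

```bash
python3 -m crank '{"delta_pos": [[0,0,-0.3],[0,0,-0.3],[0,0,-0.3],[0,0,-0.3],[0,0,0],[0,0,0],[0,0,0],[0,0,0]], "delta_rot": [[0,0,0],[0,0,0],[0,0,0],[0,0,0],[0,0,0],[0,0,0],[0,0,0],[0,0,0]]}'; python3 -m crank '{"delta_pos": [[0,0,-0.3],[0,0,-0.3],[0,0,-0.3],[0,0,-0.3],[0,0,0],[0,0,0],[0,0,0],[0,0,0]], "delta_rot": [[0,0,0],[0,0,0],[0,0,0],[0,0,0],[0,0,0],[0,0,0],[0,0,0],[0,0,0]]}'
```

```text
time_s: 41.6
tool_pos: [0.5677, -0.0667, 0.0469]
eef_rot: [-2.72, -1.571, -0.001]
contact_force: [-2.7, 1.2, 9.7]
opening: 0.471
time_s: 42.4
tool_pos: [0.5678, -0.0667, 0.0466]
eef_rot: [-2.72, -1.571, -0.002]
contact_force: [-5.9, 2.0, 18.1]
opening: 0.471
```

Contact again about 2 mm lower than before, so it has gone past the drop. I'll ease the load, let go and measure the nut height.

```bash
python3 -m crank '{"delta_pos": [[0,0,0.5],[0,0,0.5],[0,0,0],[0,0,0],[0,0,0],[0,0,0],[0,0,0],[0,0,0]], "delta_rot": [[0,0,0],[0,0,0],[0,0,0],[0,0,0],[0,0,0],[0,0,0],[0,0,0],[0,0,0]]}' 105
cat > nutz.py <<'E'
from h import *
import sys
o=sensors.get_obs(); P=pose("wrist",o); D=[]
for i in range(2):
    p,d=optics.capture("wrist"); D.append(d)
t=o["tool_pos"]*1000
C=np.median([cloud(P,d) for d in D],0)*1000
hsv=cv2.cvtColor(p,cv2.COLOR_RGB2HSV); m=(hsv[:,:,0]>12)&(hsv[:,:,0]<30)&(hsv[:,:,1]>110)
rr=np.hypot(C[:,:,0]-567.5,C[:,:,1]+67)
s=m&(rr>19)&(rr<24)&(C[:,:,2]>60); Z=C[:,:,2][s]; h,e=np.histogram(Z,np.arange(60,110,1)); 
print("nut pts",len(Z),[(int(a),int(b)) for a,b in zip(e,h) if b>8])
for nm,lo,hi,zz in(("hex top",17,23,None),("flange",24.5,27.5,None)):
    s=m&(rr>lo)&(rr<hi)&(C[:,:,2]>60); print(nm,np.percentile(C[:,:,2][s],[10,50,75,90]).round(1) if s.any() else None)
s=(rr<11)&(C[:,:,2]>83)&(C[:,:,2]<90); print("stud top",np.median(C[:,:,2][s]).round(2),s.sum())
print(t.round(1),o["contact_force"].round(1),"q7",o["joint_pos"][6].round(2),"yaw",np.degrees(np.arctan2(*R.from_rotvec(o["eef_rot"]).as_matrix()[[1,0],1])).round(1))
cv2.imwrite(f"pics/{sys.argv[1]}.png",p[:,:,::-1])
cv2.imwrite(f"pics/{sys.argv[1]}z.png",np.clip(cv2.resize(p[180:310,250:390,::-1],None,fx=5.5,fy=4.5,interpolation=cv2.INTER_CUBIC).astype(float)*1.8,0,255).astype(np.uint8))
E
python3 nutz.py w23
```

```text
time_s: 43.2
tool_pos: [0.5675, -0.0667, 0.0458]
eef_rot: [-2.72, -1.572, 0.0]
contact_force: [0.6, -1.0, 0.5]
opening: 0.585
nut pts 1858 [(75, 18), (76, 169), (77, 51), (78, 28), (79, 31), (80, 36), (81, 36), (82, 38), (83, 36), (84, 45), (85, 32), (86, 33), (87, 41), (88, 46), (89, 31), (90, 52), (91, 40), (92, 167), (93, 727), (94, 199)]
hex top [82.3 93.4 93.8 94.1]
flange [75.9 76.6 77.1 82.7]
stud top 85.26 615
[567.5 -66.7  45.8] [ 0.6 -1.   0.5] q7 -0.19 yaw -30.0
```

View pics/w23z.png

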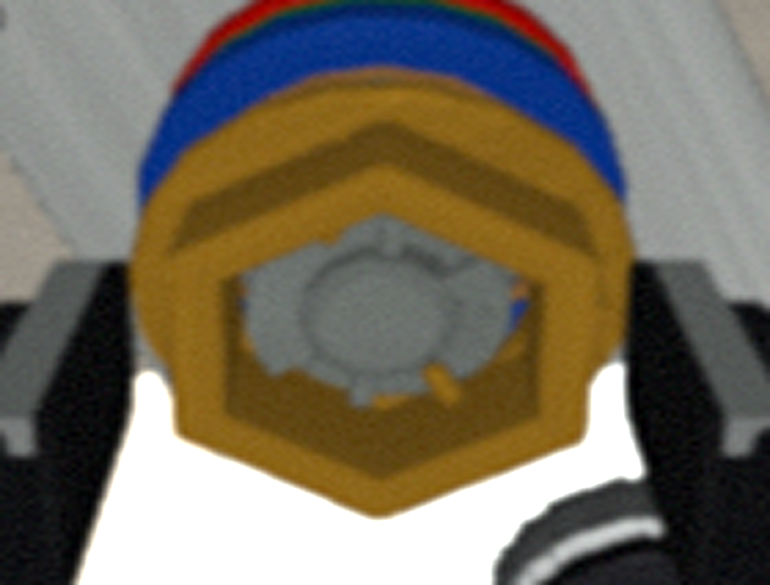

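The underside is still about 9.5 mm over the shoulder, so it is not in the gap (6.5–8). Now I'll turn it with loosely closed fingers so it can climb and drop by itself.

```bash
python3 -m crank '{"delta_pos": [[0,0,1.5],[0,0,1.5],[0,0,0],[0,0,0],[0,0,0],[0,0,0],[0,0,0],[0,0,0]], "delta_rot": [[0,0,0],[0,0,0],[0,0,0.1],[0,0,0.1],[0,0,0.1],[0,0,0.1],[0,0,0.1],[0,0,0]]}' 127 20; python3 nutz.py w24; python3 hexn.py 567.5 -67 94
```

```text
time_s: 44.1
tool_pos: [0.5676, -0.0669, 0.0492]
eef_rot: [2.246, 2.196, 0.001]
contact_force: [0.0, 0.4, -0.5]
opening: 0.502
nut pts 1934 [(76, 13), (77, 120), (78, 95), (79, 37), (80, 35), (81, 34), (82, 38), (83, 37), (84, 37), (85, 40), (86, 41), (87, 38), (88, 38), (89, 50), (90, 45), (91, 58), (92, 74), (93, 130), (94, 570), (95, 383), (96, 19)]
hex top [83.  94.5 95.  95.4]
flange [77.  77.9 78.4 79. ]
stud top 85.34 628
[567.6 -66.9  49.2] [ 0.   0.4 -0.5] q7 0.22 yaw -1.3
n 2821 z 94.6
flat normal deg (mod 60) 57 width 45.6 widest 50.3
fourier flat normal 57.89624698100333
hull centre (567.6317138671875, -63.20952224731445) tcp [567.6 -66.8  49.1] tool y deg -1.5
```

View pics/w24.png

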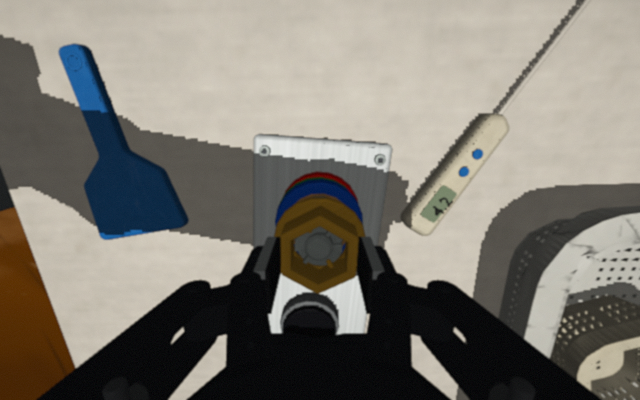

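It climbed 1.1 mm over 0.5 rad, which is the thread's pitch. Continuing counter-clockwise with loose fingers.

```bash
python3 -m crank '{"delta_pos": [[0,0,0.2],[0,0,0.2],[0,0,0.2],[0,0,0.2],[0,0,0.2],[0,0,0.2],[0,0,0],[0,0,0]], "delta_rot": [[0,0,0.1],[0,0,0.1],[0,0,0.1],[0,0,0.1],[0,0,0.1],[0,0,0.1],[0,0,0],[0,0,0]]}'; python3 nutz.py w25; python3 -m crank '{"delta_pos": [[0,0,0.2],[0,0,0.2],[0,0,0.2],[0,0,0.2],[0,0,0],[0,0,0],[0,0,0],[0,0,0]], "delta_rot": [[0,0,0.1],[0,0,0.1],[0,0,0.1],[0,0,0.1],[0,0,0],[0,0,0],[0,0,0],[0,0,0]]}'; python3 nutz.py w26
```

```text
time_s: 45.1
tool_pos: [0.5673, -0.0667, 0.05]
eef_rot: [-1.502, -2.759, 0.0]
contact_force: [0.3, 0.7, -0.1]
opening: 0.504
nut pts 1892 [(78, 75), (79, 108), (80, 31), (81, 33), (82, 36), (83, 32), (84, 38), (85, 28), (86, 38), (87, 33), (88, 43), (89, 32), (90, 43), (91, 35), (92, 52), (93, 64), (94, 77), (95, 441), (96, 596), (97, 44)]
hex top [85.9 96.  96.4 96.7]
flange [78.5 79.2 79.6 83.3]
stud top 85.34 637
[567.3 -66.7  50. ] [ 0.3  0.7 -0.1] q7 0.71 yaw 32.9
time_s: 46.0
tool_pos: [0.5675, -0.0667, 0.0509]
eef_rot: [-0.921, -3.003, 0.0]
contact_force: [-0.7, 0.7, 0.3]
opening: 0.503
nut pts 1978 [(79, 104), (80, 120), (81, 29), (82, 34), (83, 40), (84, 34), (85, 36), (86, 40), (87, 37), (88, 42), (89, 41), (90, 35), (91, 42), (92, 36), (93, 57), (94, 60), (95, 84), (96, 462), (97, 607), (98, 21)]
hex top [85.3 96.9 97.3 97.6]
flange [79.3 80.1 80.5 81.1]
stud top 85.46 610
[567.5 -66.7  50.9] [-0.7  0.7  0.3] q7 1.04 yaw 55.9
```

```bash
python3 -m crank '{"delta_pos": [[0,0,0.2],[0,0,0.2],[0,0,0.2],[0,0,0],[0,0,0],[0,0,0],[0,0,0],[0,0,0]], "delta_rot": [[0,0,0.1],[0,0,0.1],[0,0,0.1],[0,0,0],[0,0,0],[0,0,0],[0,0,0],[0,0,0]]}'; python3 nutz.py w27
```

```text
time_s: 46.9
tool_pos: [0.5675, -0.0667, 0.0515]
eef_rot: [-0.461, -3.108, 0.0]
contact_force: [-0.3, 0.6, -0.6]
opening: 0.504
nut pts 1925 [(69, 38), (70, 92), (71, 66), (72, 51), (73, 50), (74, 69), (75, 50), (76, 44), (77, 70), (78, 41), (79, 31), (80, 27), (81, 28), (82, 35), (83, 29), (84, 34), (85, 27), (86, 68), (87, 258), (88, 238), (89, 157), (90, 110), (91, 98), (92, 103), (93, 53), (94, 43)]
hex top [74.7 88.4 91.3 93.3]
flange [69.3 72.7 75.7 77.4]
stud top 85.46 598
[567.5 -66.7  51.5] [-0.3  0.6 -0.6] q7 1.3 yaw 73.1
```

View pics/w27z.png

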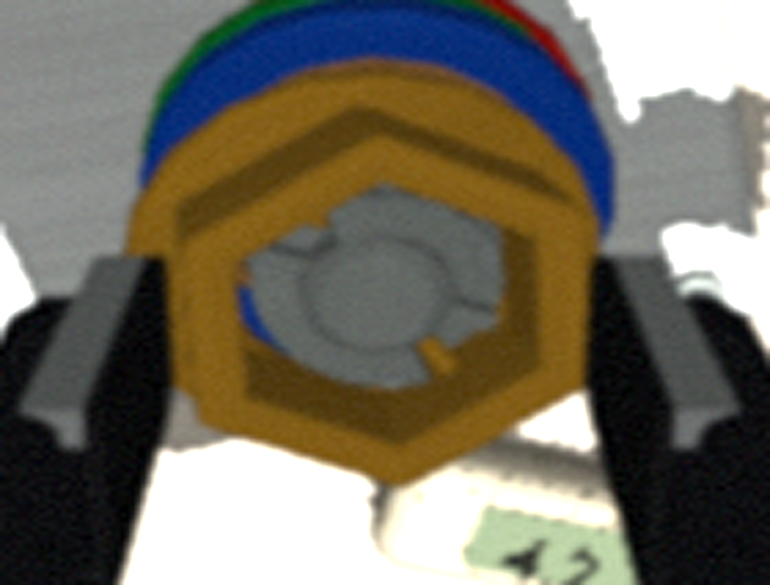

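```bash
python3 -m crank '{"delta_pos": [[0,0,0],[0,0,0],[0,0,0],[0,0,0],[0,0,0],[0,0,0],[0,0,0],[0,0,0]], "delta_rot": [[0,0,0],[0,0,0],[0,0,0],[0,0,0],[0,0,0],[0,0,0],[0,0,0],[0,0,0]]}' 105; python3 nutz.py w28
```

```text
time_s: 47.8
tool_pos: [0.5675, -0.0667, 0.0515]
eef_rot: [-0.46, -3.108, 0.0]
contact_force: [1.2, 0.7, -0.6]
opening: 0.59
nut pts 1854 [(69, 42), (70, 93), (71, 58), (72, 41), (73, 53), (74, 63), (75, 54), (76, 48), (77, 93), (78, 40), (79, 28), (80, 32), (81, 25), (82, 27), (83, 31), (84, 33), (85, 33), (86, 71), (87, 240), (88, 241), (89, 162), (90, 93), (91, 72), (92, 105), (93, 42), (94, 27)]
hex top [74.5 88.3 91.1 93.1]
flange [69.5 74.2 77.6 78.7]
stud top 85.43 606
[567.5 -66.7  51.5] [ 1.2  0.7 -0.6] q7 1.3 yaw 73.2
```

View pics/w28z.png

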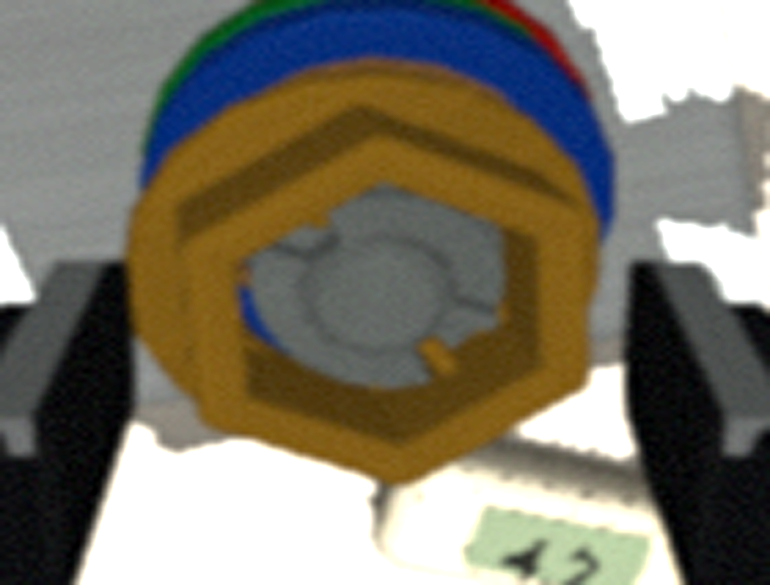

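The nut is tilted: one pin has dropped and the other, lower right at about (435,355), is still on its tooth just short of the notch at (470,305). It needs a little more counter-clockwise.

```bash
python3 -m crank '{"delta_pos": [[0,0,0],[0,0,0],[0,0,0],[0,0,0],[0,0,0],[0,0,0],[0,0,0],[0,0,0]], "delta_rot": [[0,0,0],[0,0,0],[0,0,0],[0,0,0.08],[0,0,0.08],[0,0,0.04],[0,0,0],[0,0,0]]}' 125; python3 nutz.py w29
```

```text
time_s: 48.7
tool_pos: [0.5675, -0.0668, 0.0515]
eef_rot: [-0.149, -3.138, -0.0]
contact_force: [-1.3, -0.7, -0.3]
opening: 0.513
nut pts 1981 [(69, 32), (70, 98), (71, 60), (72, 30), (73, 57), (74, 57), (75, 58), (76, 48), (77, 96), (78, 39), (79, 30), (80, 37), (81, 41), (82, 31), (83, 38), (84, 28), (85, 38), (86, 65), (87, 243), (88, 257), (89, 172), (90, 96), (91, 89), (92, 127), (93, 54), (94, 37)]
hex top [75.1 88.4 91.3 93.4]
flange [69.6 73.6 76.2 77.6]
stud top 85.46 597
[567.5 -66.8  51.5] [-1.3 -0.7 -0.3] q7 1.47 yaw 84.6
```

View pics/w29z.png

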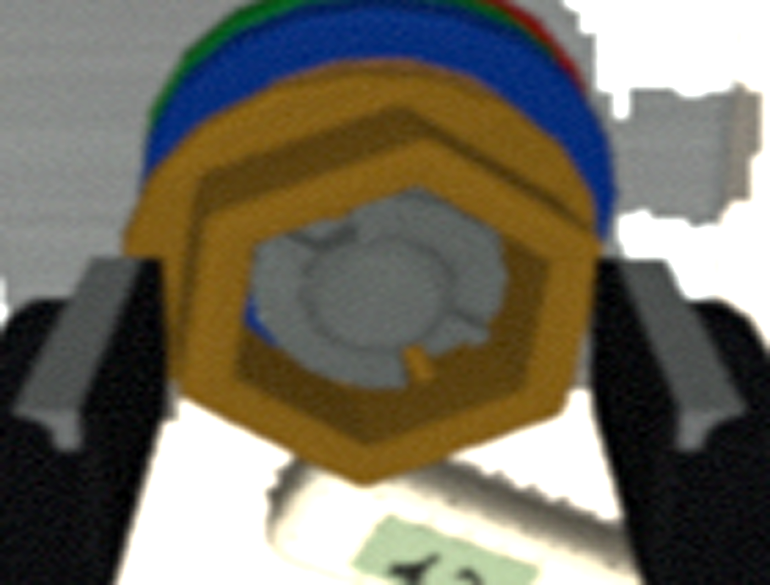

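```bash
python3 -m crank '{"delta_pos": [[0,0,0],[0,0,0],[0,0,0],[0,0,0],[0,0,0],[0,0,0],[0,0,0],[0,0,0]], "delta_rot": [[0,0,0.08],[0,0,0.08],[0,0,0.08],[0,0,0],[0,0,0],[0,0,0],[0,0,0],[0,0,0]]}'; python3 nutz.py w30
```

```text
time_s: 49.6
tool_pos: [0.5675, -0.0668, 0.0515]
eef_rot: [-0.228, 3.133, -0.0]
contact_force: [0.6, -0.6, 0.6]
opening: 0.509
nut pts 1989 [(68, 18), (69, 81), (70, 67), (71, 28), (72, 30), (73, 48), (74, 56), (75, 44), (76, 38), (77, 60), (78, 91), (79, 43), (80, 42), (81, 38), (82, 41), (83, 45), (84, 35), (85, 54), (86, 164), (87, 247), (88, 185), (89, 145), (90, 93), (91, 79), (92, 93), (93, 79), (94, 15), (95, 17)]
hex top [75.7 87.7 90.9 93.5]
flange [69.5 74.7 77.7 78.9]
stud top 85.46 610
[567.5 -66.8  51.5] [ 0.6 -0.6  0.6] q7 1.67 yaw 98.3
```

View pics/w30z.png

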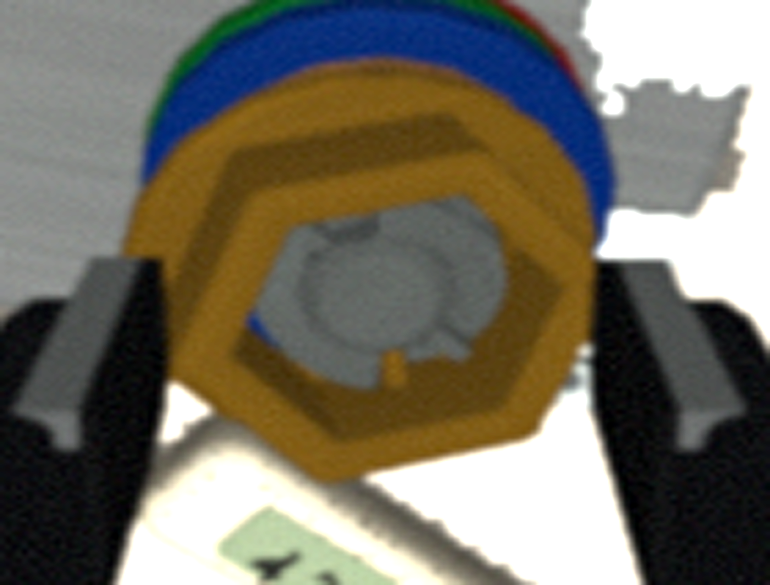

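The fingers slipped past the corners and the nut did not turn. I'll measure its tilt and orientation.

```bash
cat > tilt.py <<'E'
from h import *
o=sensors.get_obs(); P=pose("wrist",o)
C=np.median([cloud(P,optics.capture("wrist")[1]) for _ in range(3)],0)*1000
rr=np.hypot(C[:,:,0]-567.5,C[:,:,1]+67)
p,_=optics.capture("wrist"); hsv=cv2.cvtColor(p,cv2.COLOR_RGB2HSV); m=(hsv[:,:,0]>12)&(hsv[:,:,0]<30)&(hsv[:,:,1]>110)
X=C[m&(rr<30)&(C[:,:,2]>60)]; rng=np.random.default_rng(0); best=None
up=X[X[:,2]>np.percentile(X[:,2],40)]
for _ in range(600):
    a,b,c=up[rng.integers(len(up),size=3)]; n=np.cross(b-a,c-a); L=np.linalg.norm(n)
    if L<100: continue
    n/=L; n*=np.sign(n[2])
    if n[2]<0.85: continue
    k=(abs((X-a)@n)<0.5); 
    if best is None or k.sum()>best[0]: best=(k.sum(),k)
Y=X[best[1]]; c=Y.mean(0); n=np.linalg.svd(Y-c)[2][2]; n*=np.sign(n[2])
zc=c[2]-((567.5-c[0])*n[0]+(-67-c[1])*n[1])/n[2]
print("pts",len(Y),"normal",n.round(3),"tilt deg",np.degrees(np.arccos(n[2])).round(1),"low side dir deg",np.degrees(np.arctan2(n[1],n[0])).round(0),"top z at axis (+1.2 corr)",(zc+1.2).round(1),"underside over shoulder",(zc+1.2-22-63).round(1))
h=cv2.convexHull(Y[:,:2].astype(np.float32))[:,0]; th=np.arange(0,180,1.)
w=np.array([np.ptp(h@[np.cos(np.radians(t)),np.sin(np.radians(t))]) for t in th]); z=np.exp(1j*np.radians(th)*6)
print("flat normals (mod 60)",((np.degrees(np.angle(-(w*z).sum()))/6)%60).round(1),"width",w.min().round(1),w.max().round(1),"centre",((h.max(0)+h.min(0))/2).round(1))
print("yaw",np.degrees(np.arctan2(*R.from_rotvec(o["eef_rot"]).as_matrix()[[1,0],1])).round(1),"tcp",(o["tool_pos"]*1000).round(1),"open",o["opening"].round(3),"F",o["contact_force"].round(1))
E
python3 tilt.py
```

```text
pts 1429 normal [-0.057  0.203  0.977] tilt deg 12.2 low side dir deg 106.0 top z at axis (+1.2 corr) 92.5 underside over shoulder 7.5
flat normals (mod 60) 21.0 width 41.7 47.3 centre [567.  -66.9]Traceback (most recent call last):
  File "tilt.py", line 21, in <module>
    print("yaw",np.degrees(np.arctan2(*R.from_rotvec(o["eef_rot"]).as_matrix()[[1,0],1])).round(1),"tcp",(o["tool_pos"]*1000).round(1),"open",o["opening"].round(3),"F",o["contact_force"].round(1))
                                                                                                                                              ^^^^^^^^^^^^^^^^^^
AttributeError: 'float' object has no attribute 'round'
```

The nut's mean height is 7.5 mm over the shoulder, which is the gap value. The 12° tilt is about the pin axis (about 20°), so both pins have dropped and it just leans. I'll regrip on flats at yaw 81°, which levels it.

```bash
sed -i 's/o\["opening"\].round(3)/round(float(o["opening"]),3)/' tilt.py; python3 -m crank '{"delta_pos": [[0,0,0],[0,0,0],[0,0,0],[0,0,0],[0,0,0],[0,0,0],[0,0,0],[0,0,0]], "delta_rot": [[0,0,0],[0,0,0],[0,0,-0.1],[0,0,-0.1],[0,0,-0.1],[0,0,0],[0,0,0],[0,0,0]]}' 100;  python3 tilt.py; python3 -m crank '{"delta_pos": [[0,0,0],[0,0,0],[0,0,0],[0,0,0],[0,0,0],[0,0,0],[0,0,0],[0,0,0]], "delta_rot": [[0,0,0],[0,0,0],[0,0,0],[0,0,0],[0,0,0],[0,0,0],[0,0,0],[0,0,0]]}' 160 30;  python3 tilt.py; python3 nutz.py w31
```

```text
time_s: 50.7
tool_pos: [0.5675, -0.0666, 0.0515]
eef_rot: [0.238, 3.132, 0.0]
contact_force: [-0.3, 0.5, -0.1]
opening: 0.607
pts 1465 normal [-0.051  0.198  0.979] tilt deg 11.8 low side dir deg 104.0 top z at axis (+1.2 corr) 92.5 underside over shoulder 7.5
flat normals (mod 60) 18.1 width 40.7 46.4 centre [566.8 -64.5]
yaw 81.3 tcp [567.5 -66.6  51.5] open 0.607 F [-0.3  0.5 -0.1]
time_s: 51.7
tool_pos: [0.5675, -0.0686, 0.0518]
eef_rot: [0.243, 3.132, -0.003]
contact_force: [-1.5, -5.3, 3.7]
opening: 0.372
pts 1255 normal [-0.077  0.179  0.981] tilt deg 11.2 low side dir deg 113.0 top z at axis (+1.2 corr) 92.8 underside over shoulder 7.8
flat normals (mod 60) 17.5 width 40.9 46.2 centre [565.9 -63.4]
yaw 81.1 tcp [567.5 -68.6  51.8] open 0.372 F [-1.5 -5.3  3.7]
nut pts 1392 [(69, 31), (70, 65), (71, 21), (72, 51), (73, 55), (74, 62), (75, 60), (76, 72), (77, 63), (78, 23), (79, 30), (80, 25), (81, 22), (82, 28), (83, 24), (84, 24), (85, 26), (86, 74), (87, 173), (88, 136), (89, 93), (90, 64), (91, 64), (92, 58), (93, 35)]
hex top [73.5 87.9 91.2 93. ]
flange [69.1 72.5 76.7 86.5]
stud top 85.47 607
[567.6 -68.6  51.8] [ 0.  -4.3  3.4] q7 1.42 yaw 81.1
```

View pics/w31.png

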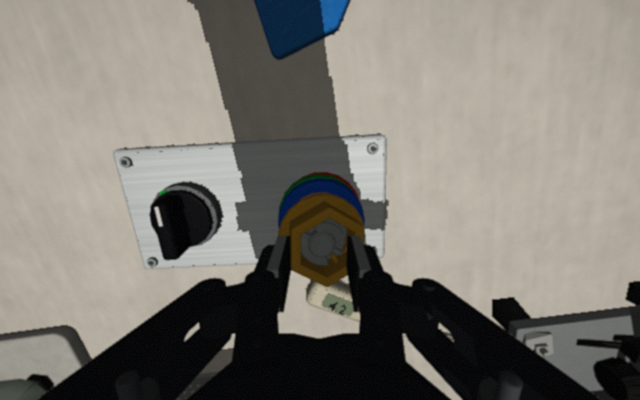

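The right finger rode over the hexagon's low edge, so the real tips are about 36 mm above the TCP. I'll open, lower a little, shift 4 mm toward the leaning side, close loosely, shift back to stand the nut upright and then grip.

```bash
python3 -m crank '{"delta_pos": [[0,0,0],[0,0,0],[0,0,0],[0,0,0],[0,0,0],[-1,4,0],[0,0,-2],[0,0,-2]], "delta_rot": [[0,0,0],[0,0,0],[0,0,0],[0,0,0],[0,0,0],[0,0,0],[0,0,0],[0,0,0]]}' 75 20;  python3 tilt.py; python3 nutz.py w32 | tail -1;python3 tip.py
```

```text
time_s: 52.8
tool_pos: [0.5665, -0.0624, 0.0474]
eef_rot: [0.241, 3.132, 0.0]
contact_force: [0.0, 0.5, -0.0]
opening: 0.708
pts 1535 normal [-0.084  0.176  0.981] tilt deg 11.3 low side dir deg 115.0 top z at axis (+1.2 corr) 93.1 underside over shoulder 8.1
flat normals (mod 60) 19.0 width 40.6 46.3 centre [565.9 -62.9]
yaw 81.2 tcp [566.5 -62.4  47.4] open 0.708 F [ 0.   0.5 -0. ]
[566.4 -62.8  47.3] [-0.1 -0.7 -0.6] q7 1.41 yaw 81.2
opening 0.7037116082094886 n 4654 tcp [ 0.5665 -0.0628  0.0475]
-1 max z pct [-37.1 -28.9  -2.1  10.6] inner |y| [ 0.1  0.7 16.1]
1 max z pct [-35.2 -20.7  -2.1   4.5] inner |y| [ 0.5  1.  13.7]
```

View pics/w32.png

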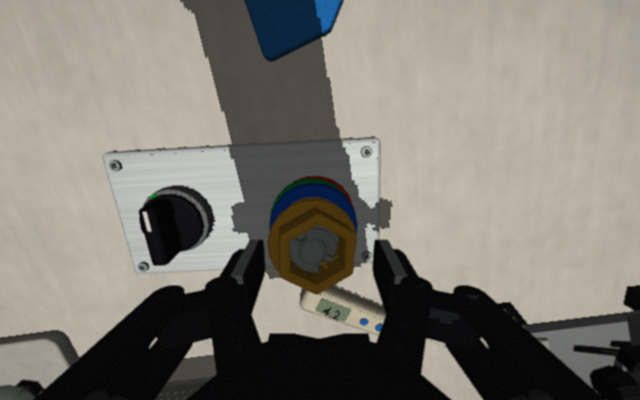

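```bash
python3 -m crank '{"delta_pos": [[0,0,0],[0,0,0],[0,0,0],[0,0,0],[0,0,0],[0,0,0],[0,0,0],[0,0,0]], "delta_rot": [[0,0,0],[0,0,0],[0,0,0],[0,0,0],[0,0,0],[0,0,0],[0,0,0],[0,0,0]]}' 124 20;  python3 -m crank '{"delta_pos": [[0,-1,0],[0,-1,0],[0.5,-1,0],[0.5,-1,0],[0,0,0],[0,0,0],[0,0,0],[0,0,0]], "delta_rot": [[0,0,0],[0,0,0],[0,0,0],[0,0,0],[0,0,0],[0,0,0],[0,0,0],[0,0,0]]}';  python3 tilt.py; python3 nutz.py w33 | tail -1
```

```text
time_s: 53.95
tool_pos: [0.5666, -0.0631, 0.0476]
eef_rot: [0.242, 3.132, -0.0]
contact_force: [-0.5, -3.5, 1.7]
opening: 0.516
time_s: 54.75
tool_pos: [0.5676, -0.0665, 0.0475]
eef_rot: [0.241, 3.132, 0.0]
contact_force: [-0.2, 1.3, 0.3]
opening: 0.517
pts 1578 normal [-0.046  0.159  0.986] tilt deg 9.5 low side dir deg 106.0 top z at axis (+1.2 corr) 92.3 underside over shoulder 7.3
flat normals (mod 60) 16.7 width 41.2 46.3 centre [566.1 -65.3]
yaw 81.2 tcp [567.6 -66.5  47.5] open 0.517 F [-0.2  1.3  0.3]
[567.5 -66.6  47.5] [0.3 0.7 1.5] q7 1.42 yaw 81.2
```

View pics/w33.png

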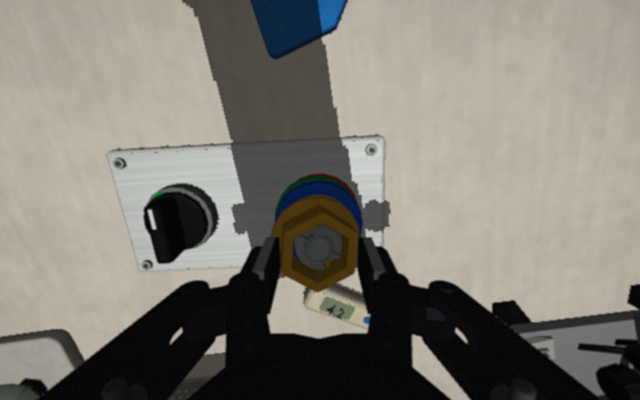

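```bash
python3 -m crank '{"delta_pos": [[0,0,0],[0,0,0],[0,0,0],[0,0,0],[0,0,0],[0,0,0],[0,0,0],[0,0,0]], "delta_rot": [[0,0,0],[0,0,0],[0,0,0],[0,0,0],[0,0,0],[0,0,0],[0,0,0],[0,0,0]]}' 160 40;  python3 tilt.py; python3 nutz.py w34 | tail -1
```

```text
time_s: 55.85
tool_pos: [0.5677, -0.0668, 0.0477]
eef_rot: [0.241, 3.132, 0.0]
contact_force: [-0.7, 1.1, 5.9]
opening: 0.468
pts 1542 normal [-0.046  0.156  0.987] tilt deg 9.4 low side dir deg 106.0 top z at axis (+1.2 corr) 92.0 underside over shoulder 7.0
flat normals (mod 60) 17.8 width 41.3 46.9 centre [566.4 -65.9]
yaw 81.2 tcp [567.7 -66.8  47.7] open 0.468 F [-0.7  1.1  5.9]
[567.7 -66.8  47.8] [-0.6  2.   4.6] q7 1.42 yaw 81.2
```

View pics/w34z.png

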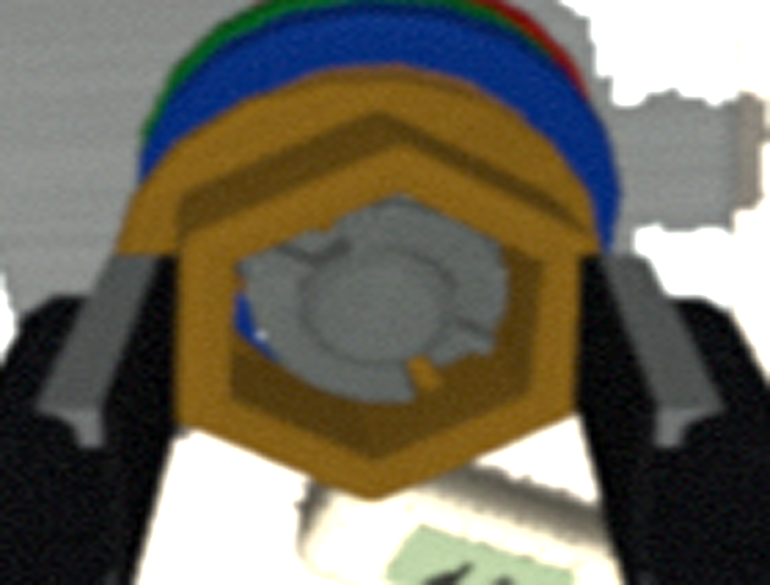

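The grip took hold but the nut still leans 9°. I'll lift it a few mm within the gap so it can level between the pads, then lower it straight.

```bash
python3 -m crank '{"delta_pos": [[0,0,0.5],[0,0,1],[0,0,1],[0,0,1],[0,0,1],[0,0,1],[0,0,0.5],[0,0,0]], "delta_rot": [[0,0,0],[0,0,0],[0,0,0],[0,0,0],[0,0,0],[0,0,0],[0,0,0],[0,0,0]]}' 160 60;  python3 tilt.py; python3 nutz.py w35 | tail -1
```

```text
time_s: 56.95
tool_pos: [0.5677, -0.0667, 0.0538]
eef_rot: [0.241, 3.132, 0.0]
contact_force: [-0.5, 1.5, 0.5]
opening: 0.46
pts 1469 normal [-0.051  0.161  0.986] tilt deg 9.8 low side dir deg 108.0 top z at axis (+1.2 corr) 97.7 underside over shoulder 12.7
flat normals (mod 60) 17.6 width 41.1 46.7 centre [566.5 -65.1]
yaw 81.2 tcp [567.7 -66.7  53.8] open 0.46 F [-0.5  1.5  0.5]
[567.7 -66.7  53.7] [-0.7  2.5  0.7] q7 1.42 yaw 81.2
```

View pics/w35z.png

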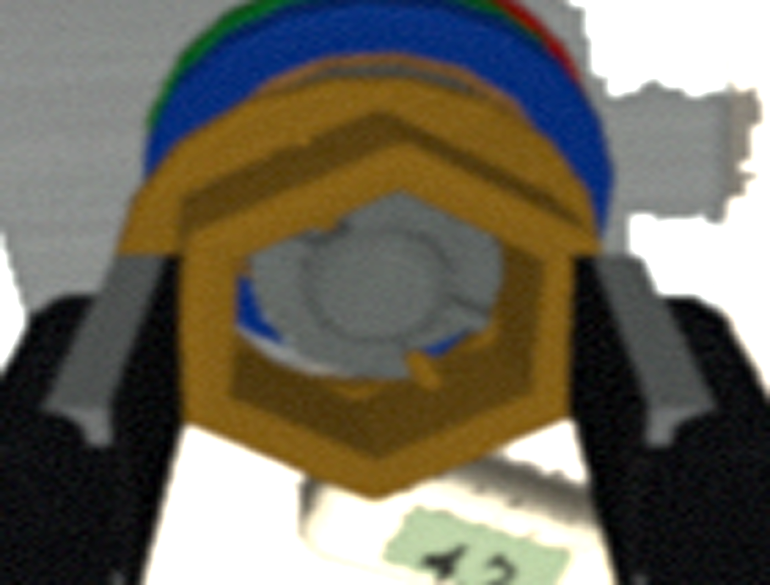

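It levels only if the pads overlap more, and the lean is now locked in the grip. I'll level it by tilting the tool about 9.8° about (0.95,0.3,0), keeping the nut centre fixed.

```bash
python3 -m crank '{"delta_pos": [[-0.4,1.3,0],[-0.4,1.4,0],[-0.4,1.3,0],[-0.5,1.4,0],[0,0,0],[0,0,0],[0,0,0],[0,0,0]], "delta_rot": [[0.041,0.013,0],[0.041,0.013,0],[0.041,0.013,0],[0.04,0.013,0],[0,0,0],[0,0,0],[0,0,0],[0,0,0]]}';  python3 tilt.py; python3 nutz.py w36 | tail -1
```

```text
time_s: 58.05
tool_pos: [0.5658, -0.0613, 0.0535]
eef_rot: [-0.235, -3.059, -0.242]
contact_force: [0.2, 0.9, -1.0]
opening: 0.456
pts 1480 normal [-0.01   0.003  1.   ] tilt deg 0.6 low side dir deg 164.0 top z at axis (+1.2 corr) 96.8 underside over shoulder 11.8
flat normals (mod 60) 17.2 width 41.7 46.9 centre [566.9 -66.9]
yaw 80.9 tcp [565.8 -61.3  53.5] open 0.456 F [ 0.2  0.9 -1. ]
[565.8 -61.3  53.5] [ 0.7  1.1 -1.1] q7 1.6 yaw 80.9
```

View pics/w36z.png

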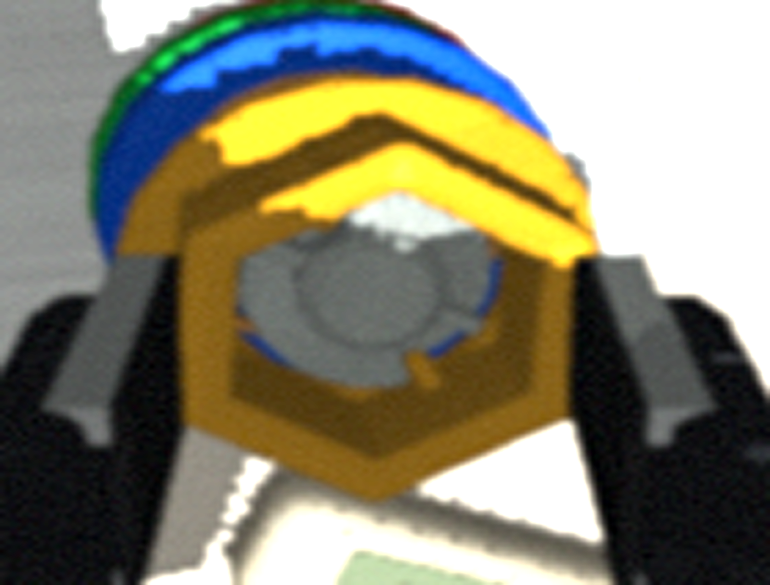

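The nut is level now (0.6°) and centred. I'll lower it into the gap.

```bash
python3 -m crank '{"delta_pos": [[0.3,0,-0.4],[0,0,-0.4],[0,0,-0.4],[0,0,-0.4],[0,0,-0.4],[0,0,0],[0,0,0],[0,0,0]], "delta_rot": [[0,0,0],[0,0,0],[0,0,0],[0,0,0],[0,0,0],[0,0,0],[0,0,0],[0,0,0]]}'; python3 -m crank '{"delta_pos": [[0,0,-0.4],[0,0,-0.4],[0,0,-0.4],[0,0,-0.4],[0,0,0],[0,0,0],[0,0,0],[0,0,0]], "delta_rot": [[0,0,0],[0,0,0],[0,0,0],[0,0,0],[0,0,0],[0,0,0],[0,0,0],[0,0,0]]}'
```

```text
time_s: 59.15
tool_pos: [0.566, -0.0615, 0.0514]
eef_rot: [-0.236, -3.058, -0.244]
contact_force: [-0.4, 1.0, -3.3]
opening: 0.46
time_s: 59.95
tool_pos: [0.5661, -0.0614, 0.0499]
eef_rot: [-0.236, -3.059, -0.244]
contact_force: [0.2, -0.9, -0.4]
opening: 0.454
```

```bash
python3 -m crank '{"delta_pos": [[0,0,-0.3],[0,0,-0.3],[0,0,-0.3],[0,0,0],[0,0,0],[0,0,0],[0,0,0],[0,0,0]], "delta_rot": [[0,0,0],[0,0,0],[0,0,0],[0,0,0],[0,0,0],[0,0,0],[0,0,0],[0,0,0]]}'; python3 -m crank '{"delta_pos": [[0,0,-0.3],[0,0,-0.3],[0,0,-0.3],[0,0,0],[0,0,0],[0,0,0],[0,0,0],[0,0,0]], "delta_rot": [[0,0,0],[0,0,0],[0,0,0],[0,0,0],[0,0,0],[0,0,0],[0,0,0],[0,0,0]]}';python3 tilt.py
```

```text
time_s: 60.75
tool_pos: [0.5661, -0.0613, 0.049]
eef_rot: [-0.236, -3.059, -0.244]
contact_force: [-0.6, -0.9, -0.4]
opening: 0.455
time_s: 61.55
tool_pos: [0.5663, -0.0613, 0.0486]
eef_rot: [-0.236, -3.059, -0.244]
contact_force: [-1.6, -0.1, 4.9]
opening: 0.459
pts 1492 normal [ 0.005 -0.     1.   ] tilt deg 0.3 low side dir deg -1.0 top z at axis (+1.2 corr) 91.9 underside over shoulder 6.9
flat normals (mod 60) 17.4 width 41.7 46.9 centre [567.5 -66.9]
yaw 80.9 tcp [566.3 -61.3  48.6] open 0.459 F [-1.6 -0.1  4.9]
```

In the gap: level, 6.9 mm over the shoulder, with a contact force. I'll release slightly and bring the tool back to vertical.

```bash
python3 -m crank '{"delta_pos": [[0,0,0.3],[0,0,0.3],[0,0,0],[0,0,0],[0.4,-1.4,0],[0.4,-1.3,0],[0.4,-1.4,0],[0.5,-1.3,0]], "delta_rot": [[0,0,0],[0,0,0],[0,0,0],[0,0,0],[-0.041,-0.013,0],[-0.041,-0.013,0],[-0.041,-0.013,0],[-0.04,-0.013,0]]}' 112 20; python3 tilt.py; python3 nutz.py w37 | tail -1
```

```text
time_s: 62.55
tool_pos: [0.5679, -0.0668, 0.0487]
eef_rot: [0.242, 3.131, -0.002]
contact_force: [-0.9, -1.6, -0.7]
opening: 0.562
pts 1400 normal [0.003 0.016 1.   ] tilt deg 1.0 low side dir deg 80.0 top z at axis (+1.2 corr) 92.2 underside over shoulder 7.2
flat normals (mod 60) 18.6 width 41.6 48.7 centre [567.5 -68.3]
yaw 81.2 tcp [567.9 -66.8  48.7] open 0.562 F [-0.9 -1.6 -0.7]
[567.8 -66.4  48.7] [ 0.2 -0.9 -0.4] q7 1.42 yaw 81.2
```

View pics/w37.png

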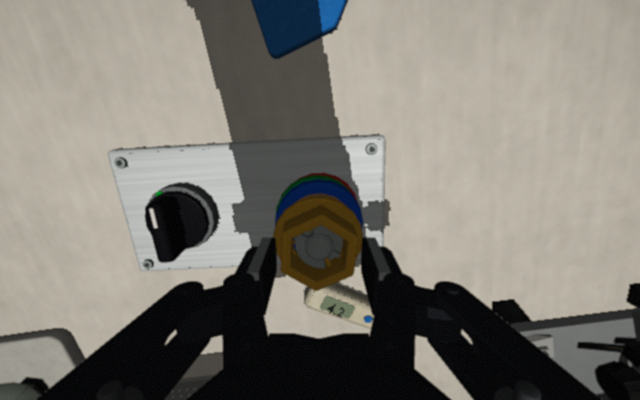

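The nut stands level at 7.2 mm. I'll lower the fingers for a deep grip, align to the flats and grip.

```bash
python3 -m crank '{"delta_pos": [[-0.3,-0.2,0],[0,0,-1],[0,0,-1],[0,0,-1],[0,0,-1],[0,0,-0.5],[0,0,0],[0,0,0]], "delta_rot": [[0,0,-0.045],[0,0,0],[0,0,0],[0,0,0],[0,0,0],[0,0,0],[0,0,0],[0,0,0]]}'; python3 -m crank '{"delta_pos": [[0,0,0],[0,0,0],[0,0,0],[0,0,0],[0,0,0],[0,0,0],[0,0,0],[0,0,0]], "delta_rot": [[0,0,0],[0,0,0],[0,0,0],[0,0,0],[0,0,0],[0,0,0],[0,0,0],[0,0,0]]}' 160 50; python3 tilt.py; python3 nutz.py w38 | tail -1
```

```text
time_s: 63.65
tool_pos: [0.5675, -0.0669, 0.0442]
eef_rot: [-0.312, -3.126, -0.0]
contact_force: [0.3, 0.2, 0.1]
opening: 0.561
time_s: 64.45
tool_pos: [0.5679, -0.0668, 0.0444]
eef_rot: [0.312, 3.125, 0.0]
contact_force: [0.7, 1.2, 5.0]
opening: 0.476
pts 1609 normal [-0.002  0.018  1.   ] tilt deg 1.0 low side dir deg 96.0 top z at axis (+1.2 corr) 92.0 underside over shoulder 7.0
flat normals (mod 60) 18.5 width 41.3 46.8 centre [567.7 -66.4]
yaw 78.6 tcp [567.9 -66.8  44.4] open 0.476 F [0.7 1.2 5. ]
[567.9 -66.8  44.4] [1.  0.7 5. ] q7 1.38 yaw 78.6
```

```bash
python3 -m crank '{"delta_pos": [[0,0,-0.1],[0,0,-0.2],[0,0,-0.2],[0,0,-0.2],[0,0,-0.2],[0,0,0],[0,0,0],[0,0,0]], "delta_rot": [[0,0,-0.1],[0,0,-0.1],[0,0,-0.1],[0,0,-0.1],[0,0,-0.1],[0,0,0],[0,0,0],[0,0,0]]}'; python3 tilt.py
python3 - <<'E'
from h import *
o=sensors.get_obs(); print(o["torque"].round(2))
E
```

```text
time_s: 65.55
tool_pos: [0.5669, -0.0675, 0.0433]
eef_rot: [-1.076, -2.951, 0.001]
contact_force: [-1.0, -0.7, 5.7]
opening: 0.474
pts 1555 normal [0.011 0.013 1.   ] tilt deg 1.0 low side dir deg 49.0 top z at axis (+1.2 corr) 90.7 underside over shoulder 5.7
flat normals (mod 60) 49.7 width 41.2 46.9 centre [566.7 -67.4]
yaw 49.9 tcp [566.9 -67.5  43.3] open 0.474 F [-1.  -0.7  5.7]
[-0.07  0.07 -0.02]
```

It is engaged, at 5.7 mm and descending at the pitch. Continuing clockwise.

```bash
python3 -m crank '{"delta_pos": [[0.1,0,-0.25],[0,0,-0.25],[0,0,-0.25],[0,0,-0.25],[0,0,-0.25],[0,0,-0.25],[0,0,0],[0,0,0]], "delta_rot": [[0,0,-0.12],[0,0,-0.12],[0,0,-0.12],[0,0,-0.12],[0,0,-0.12],[0,0,-0.12],[0,0,0],[0,0,0]]}'; python3 tilt.py;python3 -m crank '{"delta_pos": [[0,0,-0.26],[0,0,-0.26],[0,0,-0.26],[0,0,-0.26],[0,0,-0.26],[0,0,-0.26],[0,0,0],[0,0,0]], "delta_rot": [[0,0,-0.12],[0,0,-0.12],[0,0,-0.12],[0,0,-0.12],[0,0,-0.12],[0,0,-0.12],[0,0,0],[0,0,0]]}'; python3 tilt.py
```

```text
time_s: 66.55
tool_pos: [0.5669, -0.067, 0.0417]
eef_rot: [-2.046, -2.382, 0.002]
contact_force: [-0.5, 1.0, 5.7]
opening: 0.471
pts 1492 normal [0.016 0.001 1.   ] tilt deg 0.9 low side dir deg 5.0 top z at axis (+1.2 corr) 89.2 underside over shoulder 4.2
flat normals (mod 60) 7.5 width 41.3 47.2 centre [566.6 -66.7]
yaw 8.7 tcp [566.9 -67.   41.7] open 0.471 F [-0.5  1.   5.7]
time_s: 67.55
tool_pos: [0.5672, -0.067, 0.0401]
eef_rot: [-2.755, -1.509, 0.001]
contact_force: [-0.6, 1.2, 3.9]
opening: 0.475
pts 1547 normal [ 0.014 -0.012  1.   ] tilt deg 1.0 low side dir deg -40.0 top z at axis (+1.2 corr) 87.4 underside over shoulder 2.4
flat normals (mod 60) 26.5 width 41.1 46.8 centre [567.1 -66.7]
yaw -32.6 tcp [567.2 -67.   40.1] open 0.475 F [-0.6  1.2  3.9]
```

```bash
python3 -m crank '{"delta_pos": [[0,0,-0.26],[0,0,-0.26],[0,0,-0.26],[0,0,-0.26],[0,0,-0.26],[0,0,-0.26],[0,0,0],[0,0,0]], "delta_rot": [[0,0,-0.12],[0,0,-0.12],[0,0,-0.12],[0,0,-0.12],[0,0,-0.12],[0,0,-0.12],[0,0,0],[0,0,0]]}'; python3 tilt.py;python3 -m crank '{"delta_pos": [[0,0,-0.2],[0,0,-0.2],[0,0,-0.2],[0,0,-0.1],[0,0,0],[0,0,0],[0,0,0],[0,0,0]], "delta_rot": [[0,0,-0.08],[0,0,-0.08],[0,0,-0.08],[0,0,-0.06],[0,0,0],[0,0,0],[0,0,0],[0,0,0]]}'; python3 tilt.py;  python3 - <<'E'
from h import *
o=sensors.get_obs(); print(o["torque"].round(2),o["joint_pos"][6])
E
```

```text
time_s: 68.55
tool_pos: [0.5672, -0.0672, 0.0385]
eef_rot: [3.11, 0.443, -0.001]
contact_force: [0.0, -0.4, 4.3]
opening: 0.471
pts 1529 normal [ 0.005 -0.017  1.   ] tilt deg 1.0 low side dir deg -74.0 top z at axis (+1.2 corr) 85.7 underside over shoulder 0.7
flat normals (mod 60) 46.1 width 41.1 46.9 centre [567.1 -66.8]
yaw -73.8 tcp [567.2 -67.2  38.5] open 0.471 F [ 0.  -0.4  4.3]
time_s: 69.55
tool_pos: [0.5679, -0.0672, 0.0381]
eef_rot: [3.141, -0.026, 0.001]
contact_force: [0.9, -0.8, 3.5]
opening: 0.476
pts 1558 normal [-0.002 -0.02   1.   ] tilt deg 1.2 low side dir deg -97.0 top z at axis (+1.2 corr) 85.4 underside over shoulder 0.4
flat normals (mod 60) 28.4 width 41.1 47.4 centre [567.8 -67.3]
yaw -91.0 tcp [567.9 -67.2  38.1] open 0.476 F [ 0.9 -0.8  3.5]
[-0.33 -0.31  0.  ] -1.0166506138891667
```

```bash
python3 -m crank '{"delta_pos": [[0,0,-0.1],[0,0,-0.1],[0,0,-0.1],[0,0,-0.1],[0,0,0],[0,0,0],[0,0,0],[0,0,0]], "delta_rot": [[0,0,-0.06],[0,0,-0.06],[0,0,-0.06],[0,0,-0.06],[0,0,0],[0,0,0],[0,0,0],[0,0,0]]}'; python3 tilt.py;  python3 - <<'E'
from h import *
o=sensors.get_obs(); print(o["torque"].round(2),o["joint_pos"][6],o["tau"].round(2)[6])
E
```

```text
time_s: 70.55
tool_pos: [0.5683, -0.067, 0.0381]
eef_rot: [-3.116, 0.403, -0.002]
contact_force: [1.0, 0.0, 6.1]
opening: 0.474
pts 1601 normal [-0.007 -0.018  1.   ] tilt deg 1.1 low side dir deg -112.0 top z at axis (+1.2 corr) 85.3 underside over shoulder 0.3
flat normals (mod 60) 15.0 width 41.3 46.9 centre [567.8 -66.8]
yaw -104.7 tcp [568.3 -67.   38.1] open 0.474 F [1.  0.  6.1]
[-0.22 -0.29  0.06] -1.20606378020449 -0.0
```

```bash
python3 -m crank '{"delta_pos": [[0,0,-0.1],[0,0,-0.1],[0,0,0],[0,0,0],[0,0,0],[0,0,0],[0,0,0],[0,0,0]], "delta_rot": [[0,0,-0.06],[0,0,-0.06],[0,0,-0.06],[0,0,-0.06],[0,0,0],[0,0,0],[0,0,0],[0,0,0]]}'; python3 tilt.py;  python3 - <<'E'
from h import *
o=sensors.get_obs(); print(o["torque"].round(2),o["joint_pos"][6],o["tau"].round(2)[6])
E
```

```text
time_s: 71.55
tool_pos: [0.5685, -0.0674, 0.0381]
eef_rot: [3.045, -0.773, 0.003]
contact_force: [1.4, -1.6, 8.2]
opening: 0.472
pts 1586 normal [-0.012 -0.012  1.   ] tilt deg 1.0 low side dir deg -135.0 top z at axis (+1.2 corr) 85.3 underside over shoulder 0.3
flat normals (mod 60) 1.5 width 41.3 47.4 centre [568.  -67.1]
yaw -118.5 tcp [568.5 -67.4  38.1] open 0.472 F [ 1.4 -1.6  8.2]
[-0.4  -0.33  0.03] -1.3964569300584353 -0.0
```

```bash
python3 -m crank '{"delta_pos": [[0,0,0],[0,0,0],[0,0,0],[0,0,0],[0,0,0],[0,0,0],[0,0,0],[0,0,0]], "delta_rot": [[0,0,-0.06],[0,0,-0.06],[0,0,-0.06],[0,0,-0.06],[0,0,0],[0,0,0],[0,0,0],[0,0,0]]}'; python3 tilt.py;  python3 - <<'E'
from h import *
o=sensors.get_obs(); print(o["torque"].round(2),o["joint_pos"][6],o["tau"].round(2)[6])
E
```

```text
time_s: 72.55
tool_pos: [0.5683, -0.0676, 0.0381]
eef_rot: [2.93, -1.132, 0.003]
contact_force: [2.2, -0.7, 8.6]
opening: 0.471
pts 1623 normal [-0.018 -0.015  1.   ] tilt deg 1.3 low side dir deg -140.0 top z at axis (+1.2 corr) 85.3 underside over shoulder 0.3
flat normals (mod 60) 47.0 width 41.3 47.2 centre [567.7 -67.1]
yaw -132.3 tcp [568.3 -67.6  38.1] open 0.471 F [ 2.2 -0.7  8.6]
[-0.45 -0.17  0.03] -1.5884918848918361 -0.0
```

The nut rests at shoulder height (0.3 mm by camera, the measurement offset) and no longer descends with further turning. I'll release and check.

```bash
python3 -m crank '{"delta_pos": [[0,0,0],[0,0,0],[0,0,0],[0,0,0],[0,0,5],[0,0,10],[0,0,20],[0,0,20]], "delta_rot": [[0,0,0],[0,0,0],[0,0,0],[0,0,0],[0,0,0],[0,0,0],[0,0,0],[0,0,0]]}' 100; python3 tilt.py; python3 nutz.py w39
python3 - <<'E'
from h import *
p,d=optics.capture("scene"); cv2.imwrite("pics/s39.png",cv2.resize(p[160:245,250:350,::-1],None,fx=7,fy=7,interpolation=cv2.INTER_CUBIC)[:600])
E
```

```text
time_s: 73.55
tool_pos: [0.5675, -0.0671, 0.0936]
eef_rot: [2.93, -1.132, -0.0]
contact_force: [0.7, 0.3, -0.2]
opening: 0.61
pts 602 normal [0.011 0.01  1.   ] tilt deg 0.8 low side dir deg 42.0 top z at axis (+1.2 corr) 83.4 underside over shoulder -1.6
flat normals (mod 60) 46.6 width 40.9 46.5 centre [566.5 -66.6]
yaw -132.3 tcp [567.5 -67.1  93.6] open 0.61 F [ 0.7  0.3 -0.2]
nut pts 1128 [(66, 44), (67, 140), (68, 39), (69, 15), (70, 16), (71, 15), (72, 25), (73, 15), (74, 21), (75, 24), (76, 32), (77, 22), (78, 18), (79, 17), (80, 18), (81, 26), (82, 26), (83, 141), (84, 424), (85, 46)]
hex top [70.4 84.1 84.6 84.8]
flange [66.6 67.4 67.7 68.1]
stud top 85.55 415
[567.9 -66.7  92.9] [-0.1  0.2  0.4] q7 -1.65 yaw -132.2
```

View pics/s39.png

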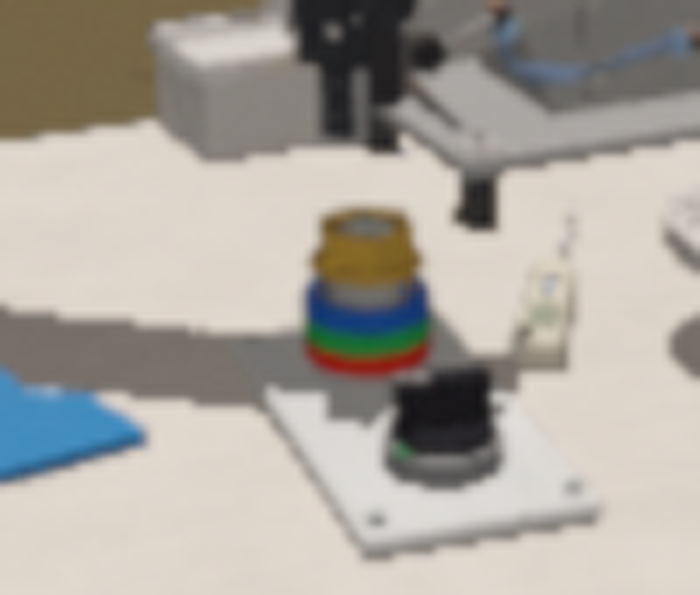

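View pics/w39.png

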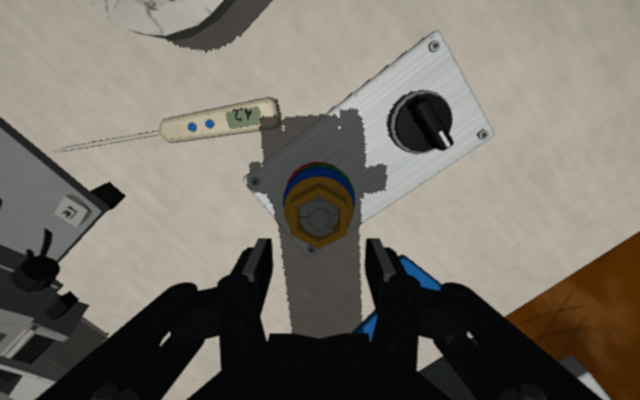

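Home: the hex top sits 1.45 mm below the stud top (expected 1.5), and level. Now for the brake knob.

```bash
python3 -m crank '{"delta_pos": [[0,-10,10],[-2,-20,0],[-2,-25,0],[-3,-25,0],[-3,-20,-5],[-1,-9.4,-15],[0,0,-15],[0,0,0]], "delta_rot": [[0,0,0.12],[0,0,0.12],[0,0,0.12],[0,0,0.12],[0,0,0.12],[0,0,0.039],[0,0,0],[0,0,0]]}' 100; python3 -m crank '{"delta_pos": [[0,0,0],[0,0,0],[0,0,0],[0,0,0],[0,0,0],[0,0,0],[0,0,0],[0,0,0]], "delta_rot": [[0,0,0],[0,0,0],[0,0,0],[0,0,0],[0,0,0],[0,0,0],[0,0,0],[0,0,0]]}' 100
cat > knob.py <<'E'
import sys
from h import *
o=sensors.get_obs(); P=pose("wrist",o); p,d=optics.capture("wrist"); C=cloud(P,d)*1000
s=(d>0)&(C[:,:,2]>50)&(C[:,:,2]<59)&(np.hypot(C[:,:,0]-556,C[:,:,1]+177)<27); X=C[s]
r_=cv2.minAreaRect(X[:,:2].astype(np.float32)); b=cv2.boxPoints(r_); e=b[1]-b[0]; f=b[2]-b[1]; L=e if np.hypot(*e)>np.hypot(*f) else f
a=np.degrees(np.arctan2(L[1],L[0])); a=(a+90)%180-90
print("bar n",len(X),"z",np.median(X[:,2]).round(1),"centre",np.round(r_[0],1),"size",np.round(r_[1],1),"angle",a.round(1))
print("t",o["time_s"],"tcp",(o["tool_pos"]*1000).round(1),"yaw",np.degrees(np.arctan2(*R.from_rotvec(o["eef_rot"]).as_matrix()[[1,0],1])).round(1),"q7",o["joint_pos"][6].round(2),"F",o["contact_force"].round(1))
cv2.imwrite(f"pics/{sys.argv[1]}.png",p[:,:,::-1])
E
python3 knob.py w40
```

```text
time_s: 74.7
tool_pos: [0.5548, -0.1752, 0.0648]
eef_rot: [-3.136, 0.156, 0.007]
contact_force: [-0.3, 0.4, -0.7]
opening: 0.61
time_s: 75.5
tool_pos: [0.5566, -0.1764, 0.0674]
eef_rot: [-3.138, 0.154, -0.0]
contact_force: [0.1, -0.1, -0.5]
opening: 0.607
bar n 857 z 54.7 centre [ 557.1 -176.1] size [11.6 43. ] angle -5.3
t 75.5 tcp [ 556.6 -176.4   67.4] yaw -95.6 q7 -0.93 F [ 0.1 -0.1 -0.5]
```

View pics/w40.png

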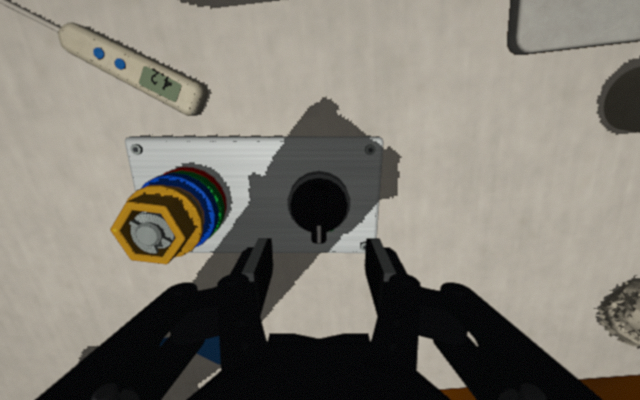

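The bar is at (557.1,-176.1) and -5.3°, as expected (12×44). Descend astride it and grip.

```bash
python3 -m crank '{"delta_pos": [[0.4,0.2,0],[0,0,-6],[0,0,-12],[0,0,-14],[0,0,-12],[0,0,-10],[0,0,-5],[0,0,-2]], "delta_rot": [[0,0,0],[0,0,0],[0,0,0],[0,0,0],[0,0,0],[0,0,0],[0,0,0],[0,0,0]]}' 145; python3 -m crank '{"delta_pos": [[0,0,0],[0,0,0],[0,0,0],[0,0,0],[0,0,0],[0,0,0],[0,0,0],[0,0,0]], "delta_rot": [[0,0,0],[0,0,0],[0,0,0],[0,0,0],[0,0,0],[0,0,0],[0,0,0],[0,0,0]]}' 255 60; python3 knob.py w41
```

```text
time_s: 76.35
tool_pos: [0.5566, -0.1762, 0.0056]
eef_rot: [3.138, -0.155, -0.002]
contact_force: [-0.3, 0.3, 1.5]
opening: 0.434
time_s: 77.15
tool_pos: [0.5573, -0.1764, 0.0069]
eef_rot: [3.138, -0.154, 0.001]
contact_force: [-1.7, 0.5, 6.4]
opening: 0.116
bar n 1855 z 54.8 centre [ 557.  -176.4] size [36.6 36.5] angle 38.5
t 77.15 tcp [ 557.3 -176.4    6.9] yaw -95.6 q7 -0.87 F [-1.7  0.5  6.4]
```

View pics/w41.png

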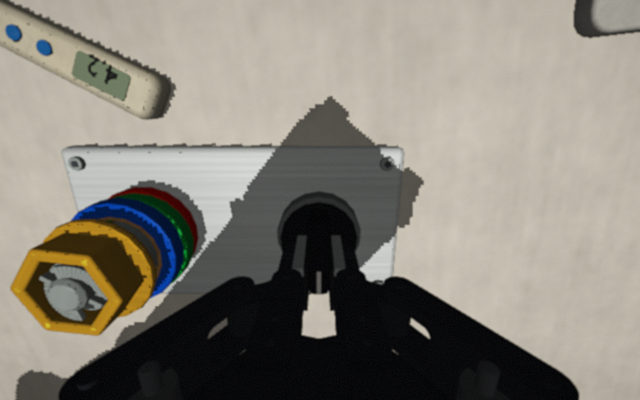

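Gripped on the bar (opening 0.116). Turn clockwise.

```bash
python3 -m crank '{"delta_pos": [[0,0,0],[0,0,0],[0,0,0],[0,0,0],[0,0,0],[0,0,0],[0,0,0],[0,0,0]], "delta_rot": [[0,0,-0.12],[0,0,-0.12],[0,0,-0.12],[0,0,-0.12],[0,0,-0.12],[0,0,-0.12],[0,0,-0.12],[0,0,-0.08]]}'; python3 knob.py w42; python3 -m crank '{"delta_pos": [[0,0,0],[0,0,0],[0,0,0],[0,0,0],[0,0,0],[0,0,0],[0,0,0],[0,0,0]], "delta_rot": [[0,0,-0.06],[0,0,-0.06],[0,0,-0.04],[0,0,0],[0,0,0],[0,0,0],[0,0,0],[0,0,0]]}'; python3 knob.py w43; python3 -c "
from station import sensors; print(sensors.get_obs()['torque'])"
```

```text
time_s: 78.0
tool_pos: [0.5569, -0.1771, 0.0069]
eef_rot: [2.738, -1.538, 0.002]
contact_force: [-2.8, -1.7, 4.7]
opening: 0.12
bar n 1849 z 54.9 centre [ 556.7 -176.9] size [36.1 36.7] angle -13.4
t 78.0 tcp [ 556.9 -177.1    6.9] yaw -148.6 q7 -1.61 F [-2.8 -1.7  4.7]
time_s: 78.85
tool_pos: [0.5568, -0.1772, 0.0069]
eef_rot: [2.61, -1.747, 0.002]
contact_force: [-2.6, -2.4, 5.1]
opening: 0.114
bar n 1857 z 54.9 centre [ 556.5 -176.6] size [37.  36.5] angle 66.4
t 78.85 tcp [ 556.8 -177.2    6.9] yaw -157.6 q7 -1.74 F [-2.6 -2.4  5.1]
[-0.39674292  0.45563469 -0.12760076]
```

View pics/w43.png

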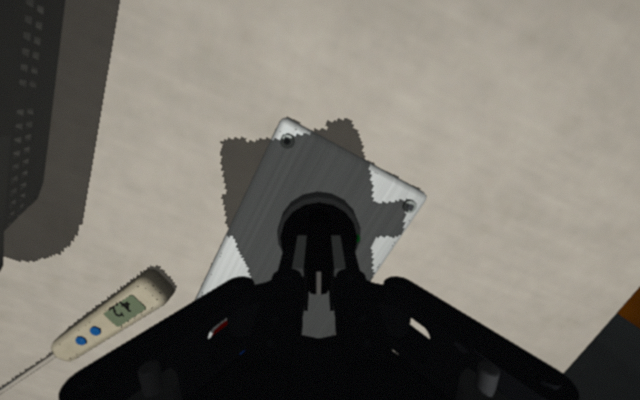

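Turned 62° (1.08 rad). Release straight up and check.

```bash
python3 -m crank '{"delta_pos": [[0,0,0],[0,0,0],[0,0,0],[0,0,0],[0,0,5],[0,0,15],[0,0,20],[0,0,25]], "delta_rot": [[0,0,0],[0,0,0],[0,0,0],[0,0,0],[0,0,0],[0,0,0],[0,0,0],[0,0,0]]}' 145; python3 -m crank '{"delta_pos": [[0,0,20],[0,0,20],[0,0,10],[0,0,0],[0,0,0],[0,0,0],[0,0,0],[0,0,0]], "delta_rot": [[0,0,0],[0,0,0],[0,0,0],[0,0,0],[0,0,0],[0,0,0],[0,0,0],[0,0,0]]}'; python3 knob.py w44; python3 nutz.py w44b
```

```text
time_s: 79.7
tool_pos: [0.5566, -0.1762, 0.0727]
eef_rot: [2.611, -1.746, -0.001]
contact_force: [-0.1, 0.0, -0.4]
opening: 0.432
time_s: 80.5
tool_pos: [0.5566, -0.1761, 0.1208]
eef_rot: [2.611, -1.745, -0.001]
contact_force: [0.2, 0.2, -0.1]
opening: 0.431
bar n 560 z 54.8 centre [ 556.7 -176.9] size [11.9 42.8] angle -69.3
t 80.5 tcp [ 556.6 -176.1  120.8] yaw -157.5 q7 -1.85 F [ 0.2  0.2 -0.1]
nut pts 209 [(66, 18), (67, 30), (83, 40), (84, 35)]
hex top [67.5 83.4 84.1 84.4]
flange [66.1 66.9 67.2 67.4]
stud top nan 0
[ 556.7 -176.1  120.9] [-0.1  0.4  0.2] q7 -1.85 yaw -157.5
  return _methods._mean(a, axis=axis, dtype=dtype,
  ret = ret.dtype.type(ret / rcount)
```

View pics/w44.png

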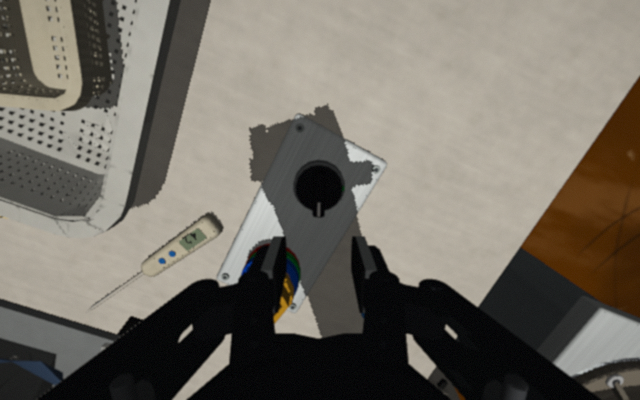

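The bar went from -5.3° to -69.3°, i.e. 1.12 rad, so it is at the stop. I'll withdraw and compare the whole scene with the start.

```bash
python3 -m crank '{"delta_pos": [[0,0,20],[0,0,25],[0,-15,25],[0,-25,15],[-5,-25,0],[-5,-25,0],[0,-10,0],[0,0,0]], "delta_rot": [[0,0,0],[0,0,0],[0,0,0],[0,0,0],[0,0,0],[0,0,0],[0,0,0],[0,0,0]]}'
python3 - <<'E'
from h import *
P=pose("top"); C0=cloud(P,np.load("pics/top0.npy"))*1000
p,d=optics.capture("top"); C=cloud(P,d)*1000
cv2.imwrite("pics/topend.png",cv2.resize(p[75:285,150:470,::-1],None,fx=2.5,fy=2.5,interpolation=cv2.INTER_CUBIC))
I0=cv2.imread("pics/top0.png")
def ctr(c,lo,hi,x,y,rad): 
    s=(c[:,:,2]>lo)&(c[:,:,2]<hi)&(np.hypot(c[:,:,0]-x,c[:,:,1]-y)<rad); return c[s].mean(0).round(1),int(s.sum())
for n,a in dict(cup=(30,60,614,-448,45),cup2=(30,60,601,-529,40),pack=(15,70,400,-515,90),thermo=(8,30,665,-50,60),scraper=(4,20,415,-20,110)).items(): print(n,ctr(C0,*a),ctr(C,*a))
s=(np.hypot(C[:,:,0]-566,C[:,:,1]+67.7)<10); print("stud/nut z",np.percentile(C[s][:,2],[50]).round(1))
p,d=optics.capture("scene"); cv2.imwrite("pics/sceneend.png",cv2.resize(p[160:350,200:460,::-1],None,fx=3,fy=3,interpolation=cv2.INTER_CUBIC))
print(sensors.get_obs()["time_s"])
E
```

```text
time_s: 81.45
tool_pos: [0.5465, -0.2775, 0.2065]
eef_rot: [2.609, -1.749, 0.0]
contact_force: [0.6, 0.2, 0.1]
opening: 0.431
cup (array([ 614. , -449. ,   41.4]), 304) (array([ 613.6, -449.4,   41.5]), 298)
cup2 (array([ 603.7, -534.6,   41.4]), 308) (array([ 603.7, -534.6,   41.5]), 307)
pack (array([ 394. , -514.8,   29.7]), 614) (array([ 394.1, -514.9,   29.7]), 606)
thermo (array([656.9, -48.6,  17. ]), 331) (array([659.7, -47.5,  17. ]), 320)
scraper (array([414.9, -34.3,   8. ]), 815) (array([383.5, -64.6,   7.9]), 268)Traceback (most recent call last):
  File "<stdin>", line 9, in <module>
    return _quantile_unchecked(
        a, q, axis, out, overwrite_input, method, keepdims, weights)
    return _ureduce(a,
                    func=_quantile_ureduce_func,
    ...<5 lines>...
                    overwrite_input=overwrite_input,
                    method=method)
    r = func(a, **kwargs)
    result = _quantile(arr,
                       quantiles=q,
    ...<2 lines>...
                       out=out,
                       weights=wgt)
    slices_having_nans = np.isnan(arr[-1, ...])
                                  ~~~^^^^^^^^^
IndexError: index -1 is out of bounds for axis 0 with size 0
```

View pics/topend.png

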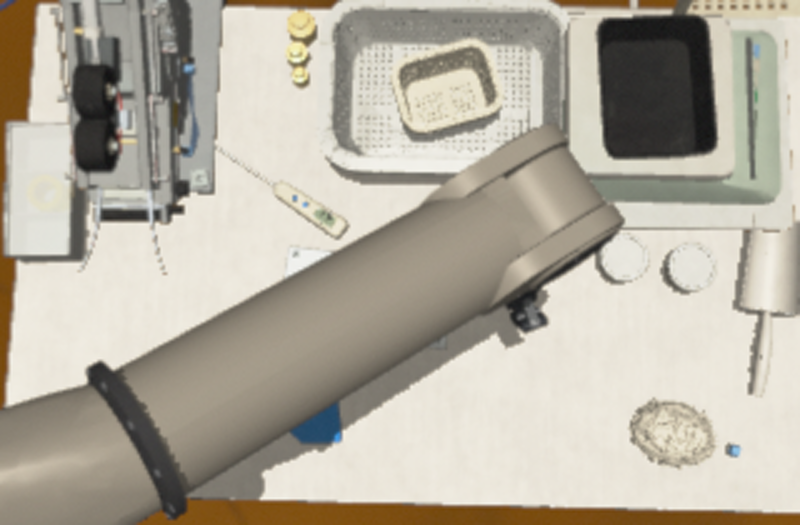

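The arm occludes the stand from above. I'll move aside a little more for the final look.

```bash
python3 -m crank '{"delta_pos": [[-10,-30,15],[-10,-35,15],[-10,-40,10],[-10,-40,0],[-10,-40,0],[-10,-40,0],[0,-30,0],[0,-10,0]], "delta_rot": [[0,0,0],[0,0,0],[0,0,0],[0,0,0],[0,0,0],[0,0,0],[0,0,0],[0,0,0]]}'
python3 - <<'E'
from h import *
P=pose("top"); C0=cloud(P,np.load("pics/top0.npy"))*1000
p,d=optics.capture("top"); C=cloud(P,d)*1000
cv2.imwrite("pics/topend2.png",cv2.resize(p[75:285,150:470,::-1],None,fx=2.5,fy=2.5,interpolation=cv2.INTER_CUBIC))
hs=[]
for im in(cv2.imread("pics/top0.png"),p[:,:,::-1].copy()):
    m=cv2.inRange(cv2.cvtColor(im,cv2.COLOR_BGR2HSV),(95,120,60),(112,255,255)); m[:220]=0; m[270:]=0; m[:,:230]=0; m[:,295:]=0
    v,u=np.nonzero(m); hs.append((len(u),u.min(),u.max(),v.min(),v.max()))
print("scraper px",hs)
s=(np.hypot(C[:,:,0]-566,C[:,:,1]+67.7)<9); print("stud top z",np.median(C[s][:,2]).round(1) if s.any() else None)
p,d=optics.capture("scene"); cv2.imwrite("pics/sceneend.png",cv2.resize(p[160:350,200:460,::-1],None,fx=3,fy=3,interpolation=cv2.INTER_CUBIC))
E
```

```text
time_s: 82.3
tool_pos: [0.4864, -0.5427, 0.2457]
eef_rot: [2.61, -1.747, -0.001]
contact_force: [-0.5, 0.2, 0.1]
opening: 0.433Traceback (most recent call last):
  File "<stdin>", line 8, in <module>
    return umr_minimum(a, axis, None, out, keepdims, initial, where)
ValueError: zero-size array to reduction operation minimum which has no identity
```

View pics/topend2.png

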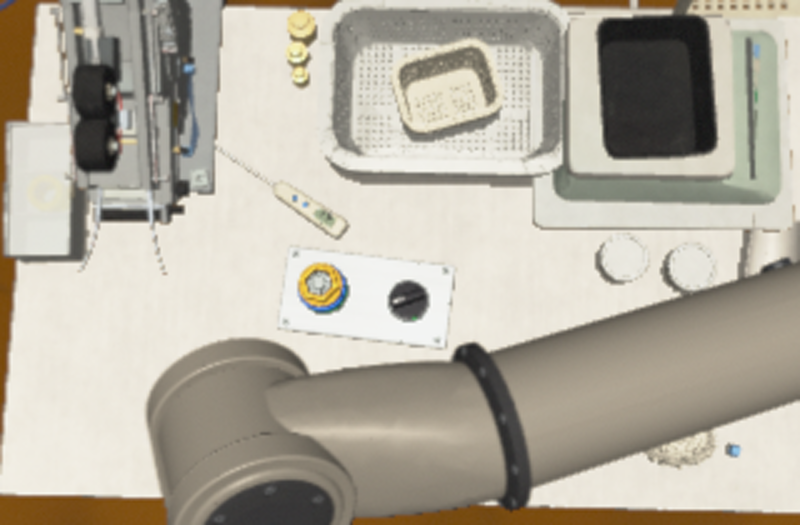

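Run:
```python
from h import *
p,d=optics.capture("scene"); a=cv2.resize(p[160:310,200:400,::-1],None,fx=2,fy=2); b=cv2.resize(cv2.imread("pics/scene0.png")[160:310,200:400],None,fx=2,fy=2)
cv2.imwrite("pics/sceneend.png",np.hstack([b,a]))
```

```text
(no output)
```

View pics/sceneend.png

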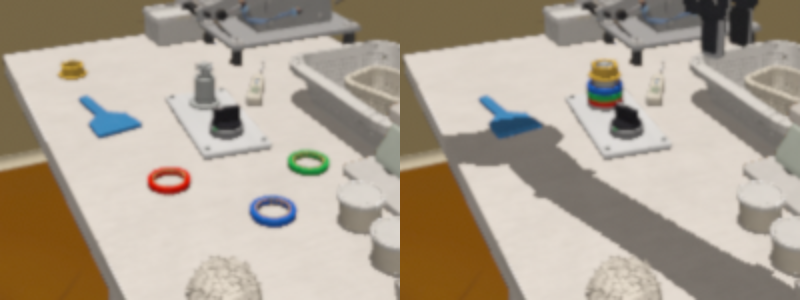

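The start (left) and end (right) scene views agree: scraper, thermometer, cups and pack are unmoved. The stack, the nut and the turned knob are in place and nothing touches the robot. Handing in.

```bash
python3 -c "
from station import sensors, r
print(sensors.get_obs()['time_s']); print(r.close_job())"
```

```text
82.4
the job is handed in; nothing more can be done
None
```

The job is done and handed in at 82.4 s, with every step finished in the order asked. The white roll was absent; the depth map showed only three rings.

- **Rolls:** red, green and blue lie flat on the spindle. The stack top measured 51 mm, as expected for three. Blue had been knocked up against the cup, so I slid it clear before lifting it.
- **Nut:** it is home and level, with the hex top 1.45 mm below the stud top (1.5 mm expected). It reached the shoulder after about 180° clockwise, then turned about 30° more at the same height without any clear rise in torque.
- **Brake knob:** the bar turned from -5.3° to -69.3°, about 1.12 rad, so it is past the detent and at its stop.
- **Not to be disturbed:** the cup, pack and thermometer matched their start positions from the top camera to within 0.6 mm, 0.1 mm and 3 mm. For the thermometer the arm hid part of the view. The scraper was hidden from that camera, so I checked it only by eye in the scene view, where it looked unmoved.

Some things did not go as given:
- **TCP offset:** the fingertips sat about 36–42 mm behind the reported TCP, so my first grasp of the red roll closed on air. I corrected for this afterwards.
- **First back-off:** the nut landed on a ramp instead of in the gap, so I kept backing it off counter-clockwise with loose fingers.
- **Tilted drop:** the nut then fell into the gap about 12° tilted. I lifted it, levelled it by tilting the tool and set it back in the gap before screwing it down.

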